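# Load the bottle reader, lock its carrier and start the run

## Robot

A 6-joint arm with a two-finger parallel gripper is mounted at the origin on the work surface. World frame = base frame: x ahead of the robot, y to its left, z up, the work surface at z = 0. Lengths are in m, angles in degrees, forces in N, time in s.
With the tool pointing down it reaches from about 0.375 to 0.75 m from the base axis. Payload 9 kg.
Tool frame: the origin (TCP) lies at the very end of the fingers, on their centre line; the grasp point (between the pads) lies grip_depth behind it (grip_depth is the distance from the TCP to the grasp point, in m); z points along the fingers, y is the direction in which the jaws open and shut (so a half turn about z gives the same grasp; the last joint's range is limited). The gripper opens to 85 mm and grips with 20 to 120 N. Pads are 22 mm wide; open, the fingers measure 114 mm over their backs; the gripper's body (76 mm by 85 mm) begins 54 mm behind the grasp point. The pads swing forward as they close: fully open they stand 13 mm farther back than shut.
Start: joints at [52.156, 5.964, 5.575, 89.605, 0, 77.527], TCP at [0.257, 0.542, 0.231] pointing down, gripper open.
Joint ranges: [-171.21, 171.21], [-48.23, 106.86], [-62.78, 66.21], [-105.2, 120.99], [-86.42, 89.51], [-180, 180]. Speed limits (degrees/s): [127.2, 127.2, 147.25, 180, 180, 180].

## Interface

Orientations are given as a 3x3 rotation matrix whose columns are the frame's x, y, z axes.
In Python, from rig import * gives the robot as it stands.
- The arm moves only by the shell command python3 -m handwheel 'ROWS' [FORCE]. ROWS is JSON, a list of rows, each a list of 3 entries, a list of its own where there are three numbers: the opening, from 0 (shut) to 1 (fully open), then the shift along the tool's x, y, z in m, then the turn, a rotation vector about the tool's x, y, z in degrees. A call has 1 to 12 rows; each row shifts and turns the pose as measured when the row begins, along the tool's axes as they then stand; what a row does not reach is not made up. A row lasts 1/10 s, in which the tool goes at most 50 mm and 8.59 degrees, less where a joint would pass 70% of its speed; a pose out of reach is approached as far as the arm can. A call with a gripper value outside its range is refused whole. The fingers move at their own pace and stop on an object; FORCE is the grip in N (left out, the last holds). Time passes only in rows, so rows that do not move let the fingers close. It gives the time, the measured TCP pose, the force and the opening at its end, in the units of the state.
- observe(): the state, without advancing time (a new reading comes with each control period).
- capture(name): name is "side" or "top"; returns a dict with "image" (384x512x3 uint8, red, green, blue), "depth" (384x512 float32, m along the optical axis (not along the pixel's ray), 0 where there is no reading), "K" (3x3 intrinsics, pixels), "cam_to_world" (4x4, takes a point from camera to world coordinates). Camera axes: x right, y down, z forward; pixel columns grow to the right and rows downward; lengths in m; the calibration is good to about 2 mm. A picture is of the moment at which its call begins.
- finish_job(): hands the job in, once; it reports no verdict.
The state is a dict: "time_s": time; "qpos": joint angles; "dq": joint speeds; "joint_torque": joint torques, N m; "tcp_pos": TCP position; "eef_rot": TCP orientation; "ft_force": force on the tool from outside, world axes, zero at the start; "torque": the same for the moment, N m; "grip_width": finger opening in m.
Only numpy, scipy, OpenCV 4.12 (cv2) and the standard library are available. Lean on these libraries where they do the work, as an engineer would, in place of code of your own. Each camera call takes 0.05 s, during which the arm holds its last target.

## Task

Load and start the bottle reader: draw back the sprung plunger and park its knob in the holding notch, stand every amber bottle that is on the bench upright in its own bay of the grey carrier, and push the carrier up the ramp until it rests against the top stop (bottles and pushing in whichever order suits). Then take the knob out of the notch so that the plunger springs fully in behind the carrier, and only after that press the keys fully down one at a time, letting each come up: first the round one, then the square one, then the long bar. Leave the other things on the bench alone.

Things in the scene. Friction and masses are not known exactly. Their poses are not given: they have to be found in the camera images.
- reader: White bottle reader, fixed. Origin on the bench below its lane; +x runs up the lane, z up, +y left of that. Lane y -72 to 72 mm between 8 mm rails (tops z 40). Flat landing x -190 to 0, surface z 14 mm; then a ramp up at 7 degrees, x 0 to 132 mm. At -y beside the lane: steel guide deck with a J slot for the plunger's knob, x -60 to 30, y -190 to -80, top z 50 mm.
- reader_stop (a point): Top stop: middle of the foot of the console's upright face, at reader x 132, y 0, z 30 mm, where the ramp ends. The console behind it bears the keys: x 132 to 242, y -90 to 90, top z 75 mm.
- plunger (a joint): Outward travel (m) of the sprung plunger along reader -y, 0 to 0.056; spring 3 N at 0, 8.6 N at the end, pushing in. At 0 its nose (reader x -18 to -2, z 18 to 36 mm) stands 28 mm into the lane and bars the carrier. Let go, it snaps back to 0 unless its knob is in the notch (stays at about 0.038, nose clear). With the carrier at the top stop the nose closes about 8 mm behind its rear wall.
- knob_side (a joint): Sideways travel (m) of the knob along reader -x: 0 straight leg of the J slot, 0.025 end, over the holding notch; a weak spring (1 N) draws it to 0. It can cross only with plunger above 0.044. At 0.025 the plunger, let in to 0.038, drops into the notch (6 mm deep) and stays when let go. To release: draw out past 0.044, bring back to knob_side 0, let it go in.
- knob_mid (a point): Middle of the plunger's upright round black knob, 26 mm across, 42 mm tall (21 mm above and below this point), its underside 7 mm over the guide deck. It moves with both joints; with both 0 it is at reader x -10, y -105, z 78 mm.
- carrier_mid (a point): Centre of the carrier, a loose grey tray 124 (x) x 136 (y) x 35 mm high, about 0.35 kg, 17.5 mm above its underside; x to its front (up the lane), z up. Walls 4, floor 5 mm thick; a cross of dividers (4 mm thick, also 35 mm high) makes four bays 56 x 62 mm centred at x +-30, y +-33 mm. It starts on the landing, below the nose. At the top stop this point is at reader x 68, z 40 mm.
- carrier_grip (a point): On the carrier's rear handle, an upright grey block 20 mm (x) by 36 mm (y), from 4 to 48 mm above the carrier's underside, joined to the tray by a low bar; the point is on the block's axis, 98 mm behind the carrier's centre, 32 mm above the underside. Push its rear face or pinch it.
- bottle1_mid (a point): Centre of an amber sample bottle with white cap and white paper band, standing upright: body 40 mm across up to 68 mm height, cap 29 mm across from 72 to 92 mm; the point lies 46 mm above its foot. About 120 g, heavy foot. Hold it above the middle, so that the fingertips clear the carrier's walls (30 mm above its floor). Three or four of these four bottles are present.
- bottle2_mid (a point): Centre of an amber sample bottle with white cap and white paper band, standing upright: body 40 mm across up to 68 mm height, cap 29 mm across from 72 to 92 mm; the point lies 46 mm above its foot. About 120 g, heavy foot. Hold it above the middle, so that the fingertips clear the carrier's walls (30 mm above its floor). Three or four of these four bottles are present.
- bottle3_mid (a point): Centre of an amber sample bottle with white cap and white paper band, standing upright: body 40 mm across up to 68 mm height, cap 29 mm across from 72 to 92 mm; the point lies 46 mm above its foot. About 120 g, heavy foot. Hold it above the middle, so that the fingertips clear the carrier's walls (30 mm above its floor). Three or four of these four bottles are present.
- bottle4_mid (a point): Centre of an amber sample bottle with white cap and white paper band, standing upright: body 40 mm across up to 68 mm height, cap 29 mm across from 72 to 92 mm; the point lies 46 mm above its foot. About 120 g, heavy foot. Hold it above the middle, so that the fingertips clear the carrier's walls (30 mm above its floor). Three or four of these four bottles are present.
- key_round (a joint): Press of the round white key, 28 mm across, in m: 0 up, 0.006 fully down; counts as pressed above 0.004. Springs back up; 1.2 N to start, 4.8 N at the bottom.
- key_round_top (a point): Middle of the top face of the round white key, 28 mm across, on the console, 95 mm above the bench. The three keys stand in a row 55 mm apart across the console, in an order that varies; each stands 14 mm above its black housing.
- key_square (a joint): Press of the square white key, 26 x 26 mm, in m: 0 up, 0.006 fully down; counts as pressed above 0.004. Springs back up; 1.2 N to start, 4.8 N at the bottom.
- key_square_top (a point): Middle of the top face of the square white key, 26 x 26 mm, on the console, 95 mm above the bench. The three keys stand in a row 55 mm apart across the console, in an order that varies; each stands 14 mm above its black housing.
- key_bar (a joint): Press of the long narrow white key, a bar 46 x 14 mm with its length along the reader's x axis, in m: 0 up, 0.006 fully down; counts as pressed above 0.004. Springs back up; 1.2 N to start, 4.8 N at the bottom.
- key_bar_top (a point): Middle of the top face of the long narrow white key, a bar 46 x 14 mm with its length along the reader's x axis, on the console, 95 mm above the bench. The three keys stand in a row 55 mm apart across the console, in an order that varies; each stands 14 mm above its black housing.
- tube_rack: Bystander, to be left alone: green test-tube rack, empty, 200 x 90 x 40 mm; origin at the centre of its underside.
- tip_box: Bystander, to be left alone: white box with clear lid, 120 x 85 x 64 mm; origin at the centre of its underside.
- beaker: Bystander, to be left alone: clear open beaker, 70 mm across, 85 mm tall; origin at the centre of its underside.
- wash_bottle: Bystander, to be left alone: white bottle with red cap, 60 mm across, 160 mm tall; origin at the centre of its underside.
- squat_jar: Bystander, to be left alone: clear squat jar with a white lid, 66 mm across, 50 mm tall; origin at the centre of its underside.
Things that resemble listed ones, but are neither listed nor needed, are in the scene too. What is shaped like the part that bears bottle2_mid but green or turquoise is not meant.

How it is judged:
By the outcome, as a careful person would: the job done as asked, in the order asked, and still so for the second after the job is handed in, with the robot touching nothing.
Of bottle1, bottle2, bottle3, bottle4 only 3 to 4 are there at a start; the rules pass over those that are not, and their reading is None.
At some moment in a run one of bottle1, bottle2, bottle3, bottle4 may be knocked a few centimetres aside while the robot is not near it.
It also fails if it takes over 184 s, if anything falls off the work surface, if the arm or the gripper's body presses on something with over 40 N, if the wrist force passes 120 N, or if a joint passes its speed limit or range.

## Working session

There is one attempt and no reset: what is moved stays moved. The work goes in short steps, Python scripts to look and compute and a shell command to move; the robot and the scene stay as the last step left them, time stands still between calls to the robot, and variables do not carry over. Pictures are saved under pics/ and viewed, and the job is handed in when it is done.

```bash
ls; mkdir -p pics
python3 - <<'E'
from rig import *
import cv2,numpy as np
s=observe();print(s)
print([k for k in globals() if not k.startswith('_')])
try: print(grip_depth)
except Exception as e: print(e)
for n in("side","top"):
    c=capture(n);cv2.imwrite(f"pics/{n}0.png",c["image"][:,:,::-1]);np.savez(f"{n}0.npz",**c);print(c["K"],c["cam_to_world"])
E
```

```text
pics
{'time_s': 0.0, 'qpos': array([5.21559276e+01, 5.99874460e+00, 5.52739276e+00, 8.96047883e+01,
       1.27521360e-03, 7.75264974e+01]), 'dq': array([-0.01301798,  0.01041901,  0.09745242,  0.00316009, -0.06409866,
        0.11756884]), 'joint_torque': array([ 1.37870869e-03, -5.56932700e+01,  5.03648078e+01,  1.70721381e-02,
       -3.29933864e-04, -4.07785933e-06]), 'tcp_pos': array([0.25686259, 0.54187272, 0.23052424]), 'eef_rot': array([[-9.03555363e-01,  4.28470550e-01, -8.32872557e-04],
       [ 4.28471249e-01,  9.03554822e-01, -1.03575176e-03],
       [ 3.08756889e-04, -1.29272100e-03, -9.99999117e-01]]), 'ft_force': array([-0.18066719, -0.33409325, -0.00282962]), 'torque': array([ 0.0648006 , -0.03301336,  0.00523016]), 'grip_width': 0.08562445503537236}
['capture', 'finish_job', 'observe', 'Unreachable', 'grip_depth', 'cv2', 'np', 's']
0.0187
[[492.9349577    0.         261.19795819]
 [  0.         492.9349577  198.98169388]
 [  0.           0.           1.        ]] [[ 0.93044865 -0.22164361  0.29178661  0.10524166]
 [-0.3664103  -0.56924551  0.73600479 -1.08509804]
 [ 0.00296746 -0.79172828 -0.61086621  0.98982729]
 [ 0.          0.          0.          1.        ]]
[[438.39738186   0.         256.56048825]
 [  0.         438.39738186 200.91542921]
 [  0.           0.           1.        ]] [[ 0.02263644 -0.99582298  0.08845446  0.37911801]
 [-0.99973671 -0.02287982 -0.00173845 -0.01444626]
 [ 0.00375501 -0.08839182 -0.9960787   1.5834304 ]
 [ 0.          0.          0.          1.        ]]
```

View pics/side0.png

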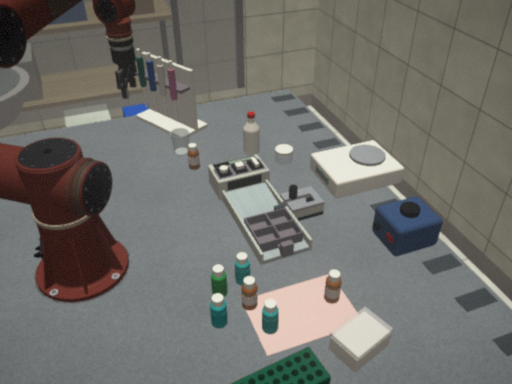

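View pics/top0.png

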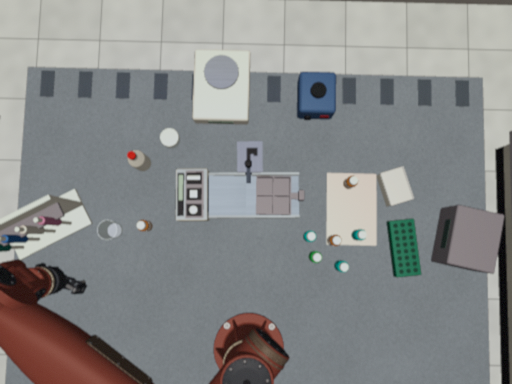

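```bash
cat > h.py <<'E'
from rig import *
import cv2,numpy as np
def grab(n,tag):
    c=capture(n);cv2.imwrite(f"pics/{n}_{tag}.png",c["image"][:,:,::-1]);np.savez(f"{n}_{tag}.npz",**c);return c
def pts(c):
    h,w=c["depth"].shape;u,v=np.meshgrid(np.arange(w),np.arange(h));z=c["depth"];K=c["K"]
    P=np.stack([(u-K[0,2])/K[0,0]*z,(v-K[1,2])/K[1,1]*z,z,np.ones_like(z)],-1)@c["cam_to_world"].T
    P=P[...,:3];P[z==0]=np.nan;return P
def proj(c,p):
    q=np.linalg.inv(c["cam_to_world"])@np.append(p,1);q=c["K"]@q[:3];return q[:2]/q[2]
def ray(c,u,v,zw):
    d=np.linalg.inv(c["K"])@[u,v,1];M=c["cam_to_world"];d=M[:3,:3]@d;o=M[:3,3];return o+d*(zw-o[2])/d[2]
def crop(c,x0,y0,x1,y1,k,name):
    cv2.imwrite(f"pics/{name}.png",cv2.resize(c["image"][y0:y1,x0:x1,::-1],None,fx=k,fy=k,interpolation=cv2.INTER_CUBIC))
E
python3 - <<'E'
from h import *
t=dict(np.load("top0.npz"));s=dict(np.load("side0.npz"))
crop(t,165,130,315,230,5,"tc1");crop(t,300,160,420,280,5,"tc2")
crop(s,190,140,340,260,5,"sc1");crop(t,80,110,200,260,4,"tc3")
P=pts(t)
np.set_printoptions(precision=4,suppress=True)
for u,v in[(144,225),(353,181),(336,240),(194,211),(194,194),(194,177),(248,163),(302,196),(270,195),(248,185),(182,195)]: print(u,v,P[v,u])
E
```

```text
144 225 [0.4209 0.3649 0.0854]
353 181 [ 0.5875 -0.3459  0.0942]
336 240 [ 0.3847 -0.2895  0.0911]
194 211 [0.472  0.1948 0.095 ]
194 194 [0.5308 0.1978 0.0881]
194 177 [0.5879 0.1982 0.0997]
248 163 [0.6418 0.0154 0.092 ]
302 196 [ 0.535  -0.1751  0.0632]
270 195 [ 0.5388 -0.0644  0.0353]
248 185 [0.5758 0.015  0.0107]
182 195 [0.5276 0.2409 0.0757]
```

View pics/tc1.png

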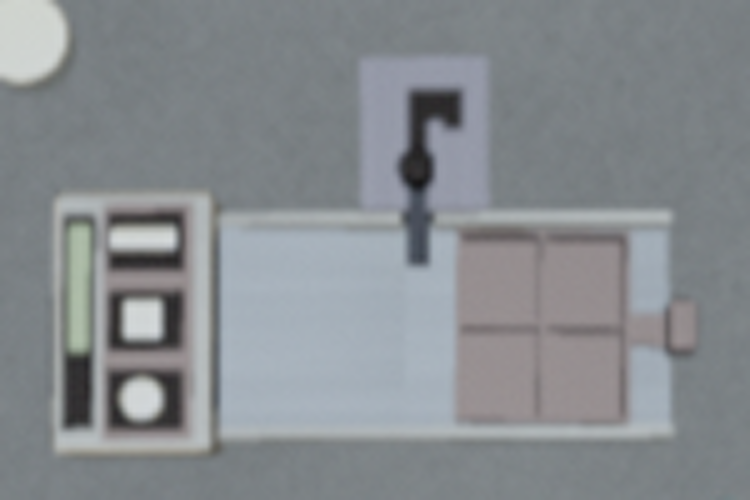

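View pics/tc2.png

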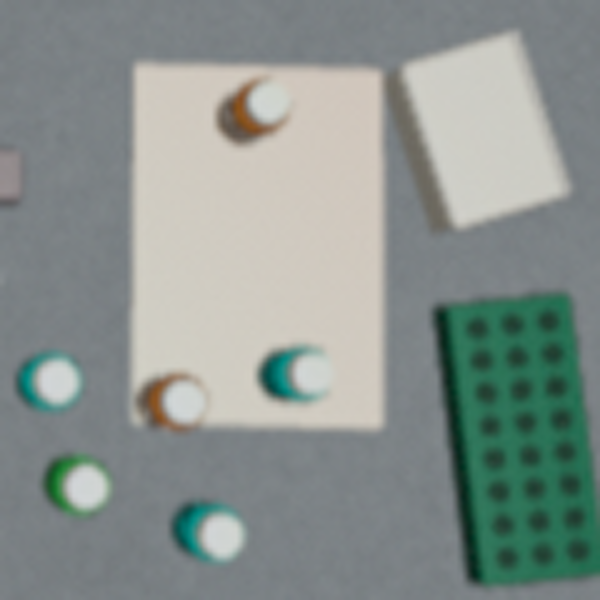

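View pics/sc1.png

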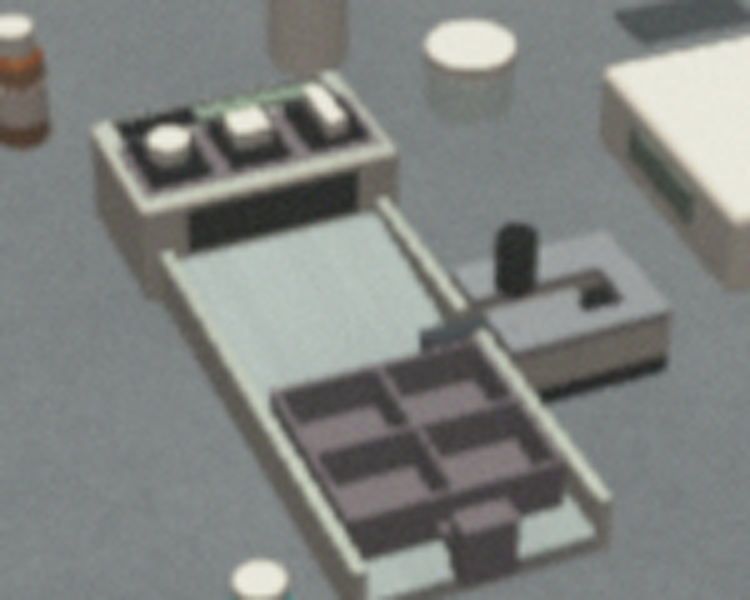

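View pics/tc3.png

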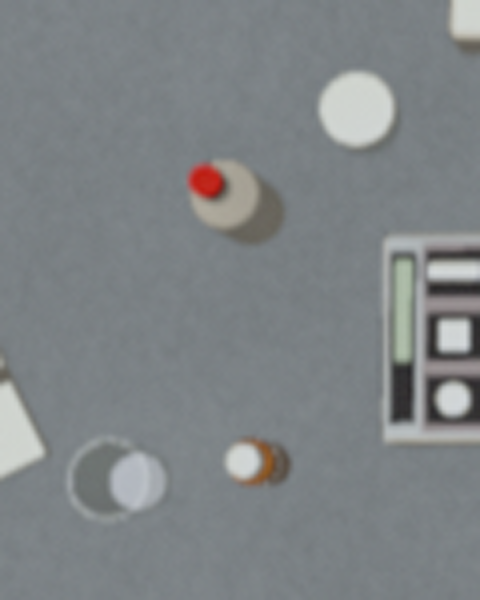

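```bash
cat >> h.py <<'E'
def blob(c,u,v,r,fn,zw):
    h=c["image"][v-r:v+r+1,u-r:u+r+1].astype(int);m=fn(h).astype(np.uint8)
    n,l,st,ce=cv2.connectedComponentsWithStats(m,connectivity=4)
    if n<2:return None
    i=min(range(1,n),key=lambda i:np.hypot(*(ce[i]-r))-0.02*st[i,4]);x,y=ce[i]
    return (u-r+x,v-r+y,st[i,4],ray(c,u-r+x,v-r+y,zw))
white=lambda h:(h.min(-1)>165)
dark=lambda h:(h.max(-1)<60)
np.set_printoptions(precision=4,suppress=True)
E
python3 - <<'E'
from h import *
t=dict(np.load("top0.npz"));s=dict(np.load("side0.npz"))
print("top")
for n,u,v,z in[("b",143,226,.092),("b",353,181,.092),("b",336,240,.092)]: print(n,blob(t,u,v,7,white,z))
for n,u,v in[("round",193,210),("sq",193,194),("bar",193,178)]: print(n,blob(t,u,v,7,white,.095))
print("knob",blob(t,248,163,6,dark,.099))
print("side")
for n,u,v in[("b",193,147),("b",334,274),("b",249,282)]: print(n,blob(s,u,v,8,white,.092))
for n,u,v in[("round",223,169),("sq",239,165),("bar",255,163)]: print(n,blob(s,u,v,8,white,.095))
# corners of lane rails (top, z=.04): from crop tc1 (/5 + offset)
for n,x,y,z in[("railend far",672,213,.04),("railend near",674,432,.04),("rail far con",217,213,.04),("rail near con",217,432,.04),("console c1",55,197,.075),("c2",55,453,.075),("c3",215,453,.075),("c4",212,195,.075),("nose tip",417,265,.036),("knob",416,167,.099),("deckc",360,57,.05),("deck",488,57,.05),("tray",457,233,.049),("tray",626,233,.049),("tray",626,423,.049),("tray",457,423,.049),("handle",683,326,.062),("handle L",671,326,.062),("handle R",696,326,.062)]:
    print(n,ray(t,165+(x-2)/5,130+(y-2)/5,z))
E
```

```text
top
b (np.float64(140.24074074074073), np.float64(224.64814814814815), np.int32(54), array([0.4216, 0.376 , 0.092 ]))
b (np.float64(355.15328467153284), np.float64(179.8832116788321), np.int32(137), array([ 0.5918, -0.3538,  0.092 ]))
b (np.float64(337.93220338983053), np.float64(238.1271186440678), np.int32(118), array([ 0.3912, -0.2959,  0.092 ]))
round (np.float64(192.91666666666666), np.float64(209.22916666666666), np.int32(48), array([0.4779, 0.1987, 0.095 ]))
sq (np.float64(193.0), np.float64(193.37037037037038), np.int32(54), array([0.5322, 0.2003, 0.095 ]))
bar (np.float64(193.0), np.float64(177.44), np.int32(50), array([0.5869, 0.2023, 0.095 ]))
knob (np.float64(248.02631578947367), np.float64(162.81578947368422), np.int32(38), array([0.6413, 0.0152, 0.099 ]))
side
b (np.float64(191.88), np.float64(144.56), np.int32(25), array([0.423 , 0.3723, 0.092 ]))
b (np.float64(334.03846153846155), np.float64(273.05128205128204), np.int32(78), array([ 0.5927, -0.3511,  0.092 ]))
b (np.float64(248.98684210526315), np.float64(279.7105263157895), np.int32(76), array([ 0.387 , -0.2949,  0.
[... 262 characters left out ...]
0714285714286), np.float64(159.82142857142858), np.int32(28), array([0.5886, 0.1991, 0.095 ]))
railend far [ 0.6221 -0.1657  0.04  ]
railend near [ 0.4663 -0.1693  0.04  ]
rail far con [0.6146 0.1577 0.04  ]
rail near con [0.4589 0.1527 0.04  ]
console c1 [0.6179 0.2667 0.075 ]
c2 [0.4401 0.2597 0.075 ]
c3 [0.4426 0.1498 0.075 ]
c4 [0.6218 0.1577 0.075 ]
nose tip [0.5812 0.0148 0.036 ]
knob [0.6406 0.0159 0.099 ]
deckc [0.7274 0.0586 0.05  ]
deck [ 0.7295 -0.0323  0.05  ]
tray [ 0.6029 -0.0132  0.049 ]
tray [ 0.6057 -0.1325  0.049 ]
tray [ 0.4713 -0.1347  0.049 ]
tray [ 0.4686 -0.0162  0.049 ]
handle [ 0.5392 -0.1724  0.062 ]
handle L [ 0.539 -0.164  0.062]
handle R [ 0.5394 -0.1814  0.062 ]
```

```bash
python3 -m handwheel '[[1,[0,0,0],[0,0,8]],[1,[0,0,0],[0,0,8]],[1,[0,0,0],[0,0,8]],[1,[0,0,0],[0,0,8]],[1,[0,0,0],[0,0,8]],[1,[0,0,0],[0,0,8]],[1,[0,0,0],[0,0,8]],[1,[0,0,0],[0,0,7]]]' 60
cat >> h.py <<'E'
A=0.026;O=np.array([.538,.0215,0.])
XR=np.array([-A,1,0])/np.hypot(A,1);YR=np.array([-1,-A,0])/np.hypot(A,1)
R=np.stack([XR,YR,[0,0,1.]],1)
def r2w(p):return O+R@np.array(p)
def w2r(p):return R.T@(np.array(p)-O)
def togo(pw):  # remaining shift in tool axes, plus turn to ideal
    s=observe();E=s["eef_rot"];d=E.T@(np.array(pw)-s["tcp_pos"])
    T=np.stack([XR,-YR,[0,0,-1.]],1);rv=cv2.Rodrigues(E.T@T)[0].ravel()*180/np.pi
    print("t",round(s["time_s"],2),"tcp",s["tcp_pos"],"rdr",w2r(s["tcp_pos"]),"shift",d,"turn",rv,"F",s["ft_force"],"w",round(s["grip_width"],4))
E
python3 - <<'E'
from h import *
t=dict(np.load("top0.npz"))
for n,x,y in[("b1",140.75,225.25),("b2",353.6,180.2),("b3",337,240.4)]: print(n,ray(t,x-.4,y-.4,.092))
togo([.643,.0125,.2])
E
```

```text
time_s: 0.9
tcp_pos: [0.2557, 0.5404, 0.2265]
eef_rot: [[0.013, 1.0, -0.005], [1.0, -0.013, -0.007], [-0.007, -0.005, -1.0]]
ft_force: [0.2, 0.4, -0.7]
grip_width: 0.0854
b1 [0.4209 0.3756 0.092 ]
b2 [ 0.5919 -0.3471  0.092 ]
b3 [ 0.3848 -0.2914  0.092 ]
t 0.9 tcp [0.2557 0.5404 0.2265] rdr [0.5261 0.2687 0.2265] shift [-0.5225  0.3945  0.028 ] turn [-0.3019  0.3806 -2.26  ] F [ 0.1987  0.4272 -0.6664] w 0.0854
```

```bash
python3 -m handwheel '[[0.7,[-0.038,0.0287,0],[0,0,-0.8]],[0.7,[-0.038,0.0287,0],[0,0,-0.8]],[0.7,[-0.038,0.0287,0],[0,0,-0.8]],[0.7,[-0.038,0.0287,0],[0,0,0]],[0.7,[-0.038,0.0287,0],[0,0,0]],[0.7,[-0.038,0.0287,0],[0,0,0]],[0.7,[-0.038,0.0287,0],[0,0,0]],[0.7,[-0.038,0.0287,0],[0,0,0]],[0.7,[-0.038,0.0287,0],[0,0,0]],[0.7,[-0.038,0.0287,0],[0,0,0]],[0.7,[-0.038,0.0287,0],[0,0,0]]]'
python3 - <<'E'
from h import *
togo([.643,.0125,.2])
c=grab("top","1");s=grab("side","1")
E
```

```text
time_s: 2.0
tcp_pos: [0.5846, 0.1161, 0.2224]
eef_rot: [[-0.033, 0.999, -0.01], [0.999, 0.033, -0.008], [-0.008, -0.011, -1.0]]
ft_force: [1.5, 0.3, 0.1]
grip_width: 0.0598
t 2.0 tcp [0.5846 0.1161 0.2224] rdr [ 0.0933 -0.0491  0.2224] shift [-0.1053  0.0551  0.0226] turn [-0.6071  0.4346  0.4029] F [1.5142 0.3406 0.1453] w 0.0598
```

View pics/top_1.png

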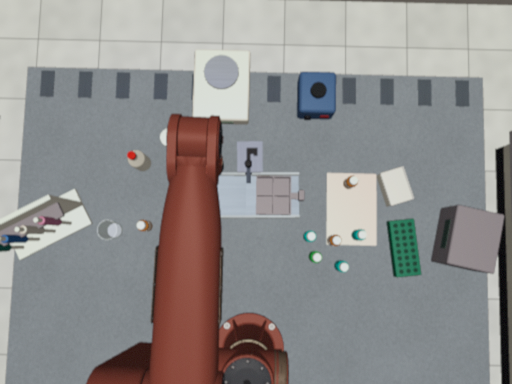

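View pics/side_1.png

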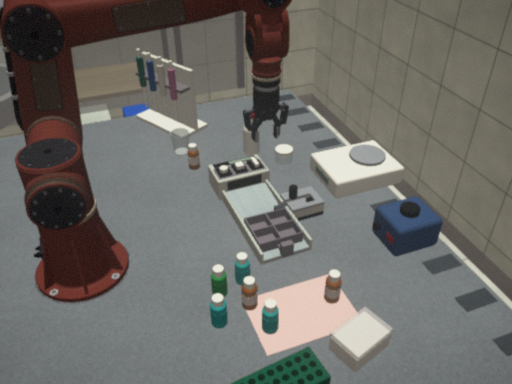

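```bash
python3 -m handwheel '[[0.7,[-0.035,0.018,0.008],[-0.6,0.4,0]],[0.7,[-0.035,0.018,0.008],[0,0,0]],[0.7,[-0.035,0.018,0.008],[0,0,0]],[0.7,[0,0,0],[0,0,0]],[0.7,[0,0,0],[0,0,0]]]'
python3 - <<'E'
from h import *
togo([.643,.0125,.2])
c=grab("top","2");s=grab("side","2")
crop(s,230,100,350,250,4,"s2")
E
```

```text
time_s: 2.6
tcp_pos: [0.6439, 0.006, 0.1942]
eef_rot: [[-0.027, 1.0, -0.004], [1.0, 0.027, 0.0], [0.0, -0.004, -1.0]]
ft_force: [-1.0, 0.1, -0.2]
grip_width: 0.06
t 2.6 tcp [0.6439 0.006  0.1942] rdr [-0.0182 -0.1055  0.1942] shift [ 0.0065 -0.0008 -0.0058] turn [-0.229  -0.0178  0.0614] F [-1.0404  0.0729 -0.2473] w 0.06
```

View pics/s2.png

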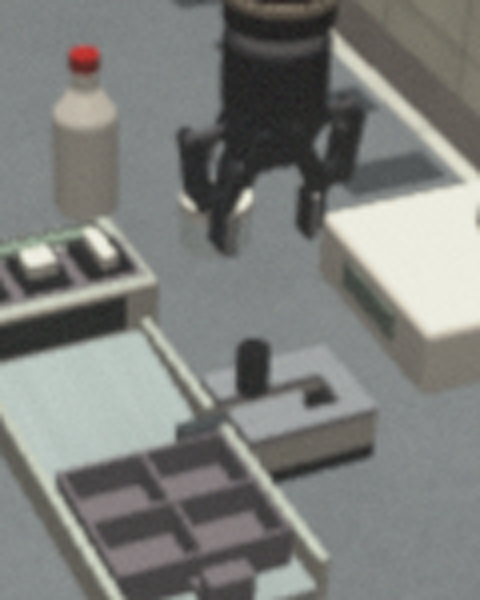

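```bash
python3 -m handwheel '[[0.7,[0.0065,-0.001,0.03],[0,0,0]],[0.7,[0,0,0.03],[0,0,0]],[0.7,[0,0,0.03],[0,0,0]],[0.7,[0,0,0.03],[0,0,0]],[0.7,[0,0,0.008],[0,0,0]],[0.7,[0,0,0],[0,0,0]],[0.7,[0,0,0],[0,0,0]]]'
python3 - <<'E'
from h import *
togo([.643,.0125,.066])
s=grab("side","3")
crop(s,230,100,350,250,4,"s3")
E
```

```text
time_s: 3.4
tcp_pos: [0.6423, 0.0218, 0.0687]
eef_rot: [[-0.038, 0.999, 0.004], [0.999, 0.038, -0.0], [-0.001, 0.004, -1.0]]
ft_force: [0.1, 0.1, 1.0]
grip_width: 0.0598
t 3.4 tcp [0.6423 0.0218 0.0687] rdr [-0.0024 -0.1043  0.0687] shift [-0.0093  0.0003  0.0027] turn [0.2096 0.0301 0.6934] F [0.1474 0.0796 1.0142] w 0.0598
```

View pics/s3.png

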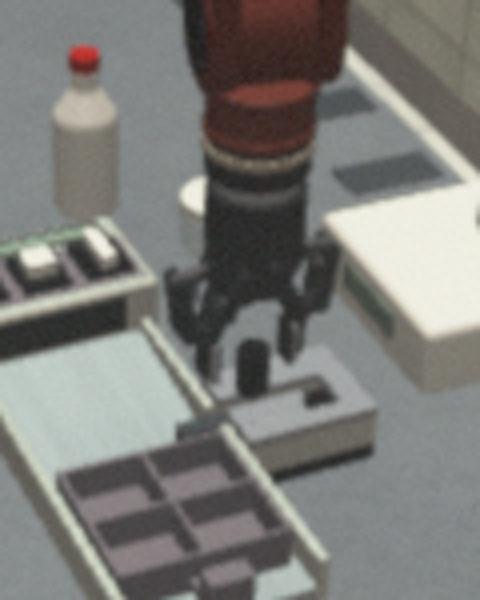

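```bash
python3 -m handwheel '[[0.7,[-0.009,0,0.002],[0,0,0.7]],[0.7,[0,0,0],[0,0,0]],[0.7,[0,0,0],[0,0,0]]]'
python3 - <<'E'
from h import *
togo([.643,.0125,.066])
s=grab("side","4")
crop(s,230,100,350,250,4,"s4")
E
```

```text
time_s: 3.75
tcp_pos: [0.6454, 0.0114, 0.0712]
eef_rot: [[-0.025, 1.0, 0.01], [1.0, 0.025, -0.002], [-0.002, 0.01, -1.0]]
ft_force: [-0.1, 0.1, 0.1]
grip_width: 0.0597
t 3.75 tcp [0.6454 0.0114 0.0712] rdr [-0.0129 -0.1071  0.0712] shift [ 0.0011 -0.0024  0.0052] turn [ 0.5716  0.108  -0.0783] F [-0.1098  0.0778  0.106 ] w 0.0597
```

View pics/s4.png

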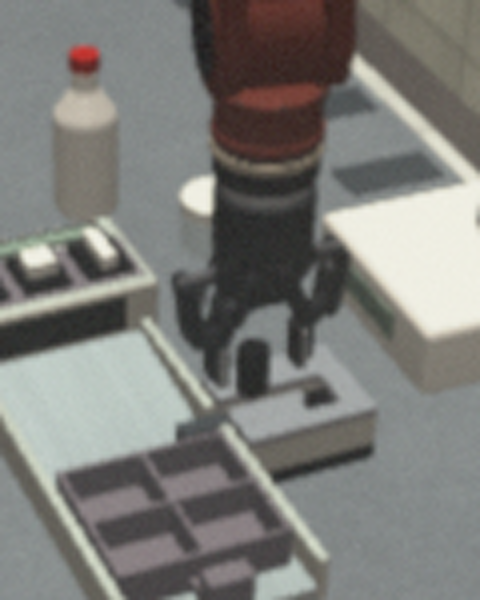

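```bash
python3 -m handwheel '[[0.7,[0.001,-0.002,0.004],[0.5,0,0]],[0.7,[0,0,0],[0,0,0]],[0,[0,0,0],[0,0,0]],[0,[0,0,0],[0,0,0]],[0,[0,0,0],[0,0,0]],[0,[0,0,0],[0,0,0]],[0,[0,0,0],[0,0,0]]]' 60
python3 - <<'E'
from h import *
togo([.643,.0125,.066])
E
```

```text
time_s: 4.5
tcp_pos: [0.6434, 0.0123, 0.0672]
eef_rot: [[-0.024, 1.0, 0.001], [1.0, 0.024, -0.002], [-0.002, 0.001, -1.0]]
ft_force: [-0.3, -0.5, 0.8]
grip_width: 0.0247
t 4.5 tcp [0.6434 0.0123 0.0672] rdr [-0.012  -0.1052  0.0672] shift [ 0.0002 -0.0004  0.0012] turn [ 0.0493  0.124  -0.0857] F [-0.3304 -0.5238  0.8494] w 0.0247
```

```bash
python3 -m handwheel '[[0,[0,0.01,0],[0,0,0]],[0,[0,0.01,0],[0,0,0]],[0,[0,0.01,0],[0,0,0]],[0,[0,0.01,0],[0,0,0]],[0,[0,0.005,0],[0,0,0]],[0,[0,0.003,0],[0,0,0]],[0,[0,0,0],[0,0,0]]]'
python3 - <<'E'
from h import *
togo(r2w([-.012,-.1552,.067]))
E
```

```text
time_s: 5.2
tcp_pos: [0.6864, 0.0136, 0.0672]
eef_rot: [[-0.025, 1.0, -0.013], [1.0, 0.024, -0.003], [-0.003, -0.013, -1.0]]
ft_force: [-7.7, -0.3, 3.7]
grip_width: 0.0245
t 5.2 tcp [0.6864 0.0136 0.0672] rdr [-0.0118 -0.1481  0.0672] shift [-0.0002  0.0071  0.0001] turn [-0.7493  0.1533 -0.0852] F [-7.7415 -0.2523  3.7328] w 0.0245
```

```bash
python3 -m handwheel '[[0,[0,0.008,0],[-0.7,0,0]],[0,[0,0.003,0],[0,0,0]],[0,[0,0,0],[0,0,0]]]'
python3 - <<'E'
from h import *
togo(r2w([-.012,-.1562,.067]))
E
```

```text
time_s: 5.5
tcp_pos: [0.694, 0.0138, 0.0672]
eef_rot: [[-0.024, 1.0, -0.008], [1.0, 0.024, -0.003], [-0.003, -0.009, -1.0]]
ft_force: [-7.5, -0.5, 5.5]
grip_width: 0.0243
t 5.5 tcp [0.694  0.0138 0.0672] rdr [-0.0118 -0.1557  0.0672] shift [-0.0002  0.0005  0.0002] turn [-0.4876  0.177  -0.0872] F [-7.5281 -0.4822  5.4813] w 0.0243
```

```bash
python3 -m handwheel '[[0,[-0.008,0.001,0],[-0.4,0,0]],[0,[-0.008,0.001,0],[0,0,0]],[0,[-0.008,0.001,0],[0,0,0]],[0,[-0.003,0.001,0],[0,0,0]],[0,[0,0,0],[0,0,0]]]'
python3 - <<'E'
from h import *
togo(r2w([-.037,-.1552,.067]))
s=grab("side","5")
crop(s,230,100,350,250,4,"s5")
E
```

```text
time_s: 6.0
tcp_pos: [0.6924, -0.0114, 0.0672]
eef_rot: [[-0.026, 1.0, -0.014], [1.0, 0.026, 0.001], [0.001, -0.014, -1.0]]
ft_force: [-7.2, 1.9, 4.3]
grip_width: 0.0245
t 6.0 tcp [ 0.6924 -0.0114  0.0672] rdr [-0.0369 -0.1535  0.0672] shift [-0.0001  0.0017  0.0002] turn [-0.817  -0.0563  0.0137] F [-7.1713  1.8827  4.2609] w 0.0245
```

View pics/s5.png

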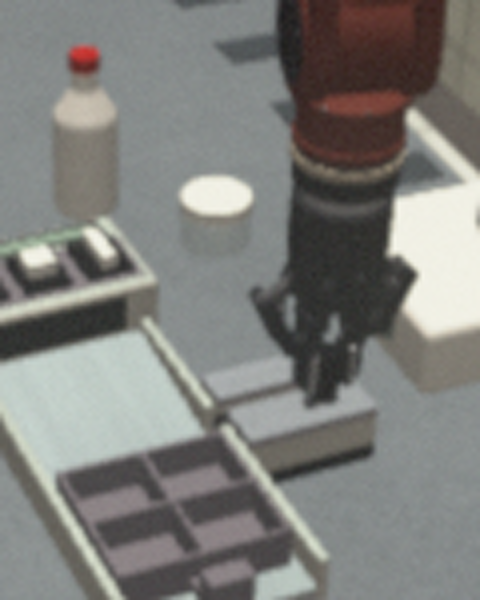

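```bash
python3 -m handwheel '[[0,[-0.001,-0.004,0],[-0.8,0,0]],[0,[-0.001,-0.004,0],[0,0,0]],[0,[-0.001,-0.004,0],[0,0,0]],[0,[-0.001,-0.003,0],[0,0,0]],[0,[0,0,0],[0,0,0]]]'
python3 - <<'E'
from h import *
togo(r2w([-.037,-.1432,.067]))
E
```

```text
time_s: 6.55
tcp_pos: [0.682, -0.0115, 0.0672]
eef_rot: [[-0.029, 1.0, 0.011], [1.0, 0.029, 0.008], [0.008, 0.012, -1.0]]
ft_force: [-2.2, -0.1, 2.5]
grip_width: 0.0245
t 6.55 tcp [ 0.682  -0.0115  0.0672] rdr [-0.0367 -0.1431  0.0672] shift [-0.0003  0.0001  0.0002] turn [ 0.6688 -0.4675  0.1819] F [-2.1893 -0.0724  2.4693] w 0.0245
```

```bash
python3 -m handwheel '[[0,[0,-0.0015,0],[0.6,-0.4,0]],[0,[0,0,0],[0,0,0]],[0.45,[0,0,0],[0,0,0]],[0.6,[0,0,0],[0,0,0]],[0.6,[0,0,0],[0,0,0]],[0.6,[0,0,-0.03],[0,0,0]],[0.6,[0,0,-0.04],[0,0,0]],[0.6,[0,0,-0.04],[0,0,0]],[0.6,[0,0,0],[0,0,0]]]'
python3 - <<'E'
from h import *
togo([.592,-.347,.2])
s=grab("side","6");t=grab("top","6")
crop(s,190,100,350,250,4,"s6");crop(t,300,160,420,280,5,"t6")
E
```

```text
time_s: 7.45
tcp_pos: [0.6788, -0.0116, 0.1787]
eef_rot: [[-0.029, 1.0, -0.004], [1.0, 0.029, 0.001], [0.001, -0.004, -1.0]]
ft_force: [-0.3, -1.6, 0.1]
grip_width: 0.0513
t 7.45 tcp [ 0.6788 -0.0116  0.1787] rdr [-0.0367 -0.1399  0.1787] shift [-0.3327 -0.0965 -0.0215] turn [-0.2022 -0.0774  0.1583] F [-0.3116 -1.6337  0.121 ] w 0.0513
```

View pics/s6.png

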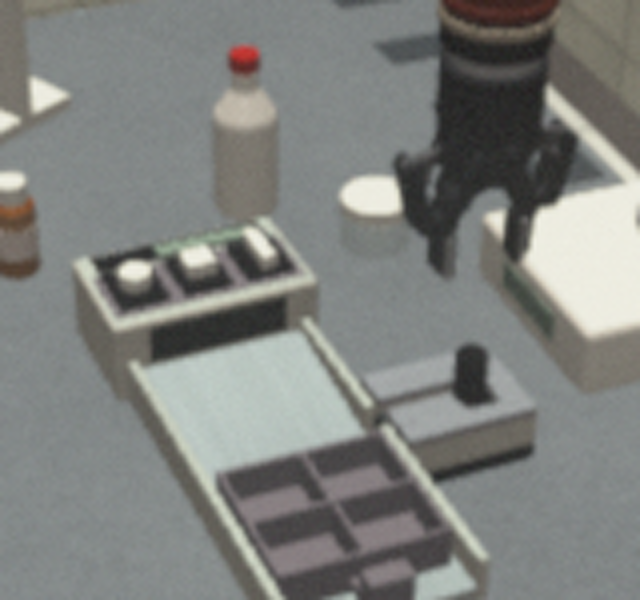

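View pics/t6.png

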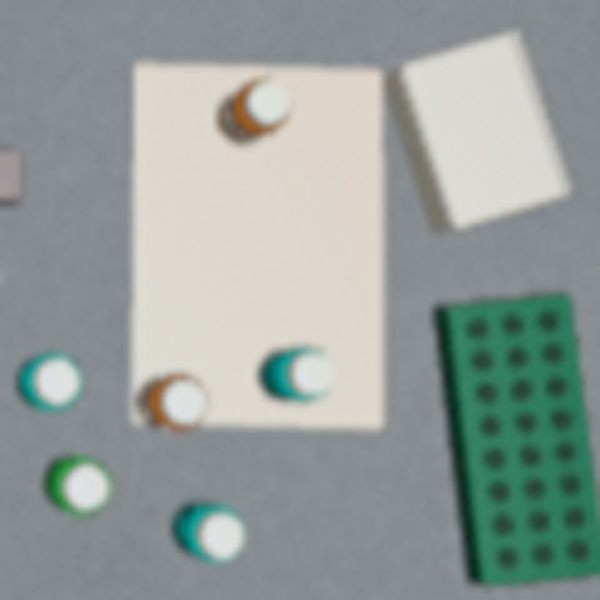

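```bash
python3 -m handwheel '[[1,[-0.042,-0.012,0],[0,0,0]],[1,[-0.042,-0.012,0],[0,0,0]],[1,[-0.042,-0.012,0],[0,0,0]],[1,[-0.042,-0.012,0],[0,0,0]],[1,[-0.042,-0.012,0],[0,0,0]],[1,[-0.042,-0.012,0],[0,0,0]],[1,[-0.042,-0.012,0],[0,0,0]],[1,[-0.035,-0.01,0],[0,0,0]],[1,[0,0,0],[0,0,0]],[1,[0,0,0],[0,0,0]]]'
python3 - <<'E'
from h import *
togo([.593,-.349,.13])
E
```

```text
time_s: 8.55
tcp_pos: [0.5824, -0.3505, 0.1538]
eef_rot: [[-0.031, 0.999, -0.029], [0.999, 0.032, 0.015], [0.016, -0.029, -0.999]]
ft_force: [0.2, 1.1, -0.1]
grip_width: 0.0857
t 8.55 tcp [ 0.5824 -0.3505  0.1538] rdr [-0.373  -0.0347  0.1538] shift [0.0008 0.0114 0.0235] turn [-1.6597 -0.9283  0.3057] F [ 0.2388  1.1327 -0.094 ] w 0.0857
```

```bash
python3 -m handwheel '[[1,[0.001,0.011,0.015],[-1.6,-0.9,0.3]],[1,[0,0,0],[0,0,0]],[1,[0,0,0],[0,0,0]]]'
python3 - <<'E'
from h import *
togo([.593,-.349,.041])
s=grab("side","7");crop(s,270,180,400,320,4,"s7")
E
```

```text
time_s: 8.85
tcp_pos: [0.5925, -0.3458, 0.1359]
eef_rot: [[-0.028, 1.0, -0.004], [1.0, 0.028, 0.003], [0.003, -0.004, -1.0]]
ft_force: [0.7, 0.9, 0.5]
grip_width: 0.0855
t 8.85 tcp [ 0.5925 -0.3458  0.1359] rdr [-0.3686 -0.0449  0.1359] shift [-0.0035  0.0008  0.0949] turn [-0.2223 -0.191   0.105 ] F [0.6613 0.8969 0.5446] w 0.0855
```

View pics/s7.png

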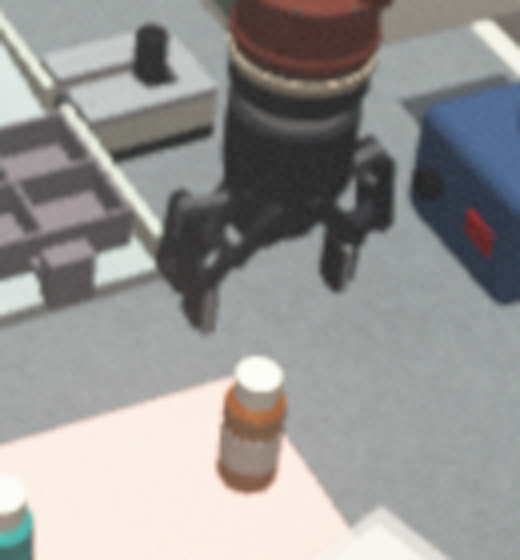

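```bash
python3 -m handwheel '[[1,[-0.003,0.001,0.02],[0,0,0]],[1,[0,0,0.02],[0,0,0]],[1,[0,0,0],[0,0,0]]]'
python3 - <<'E'
from h import *
togo([.593,-.349,.041])
E
```

```text
time_s: 9.2
tcp_pos: [0.5944, -0.3473, 0.0972]
eef_rot: [[-0.031, 1.0, -0.004], [1.0, 0.031, 0.003], [0.003, -0.004, -1.0]]
ft_force: [-0.1, 0.5, -0.9]
grip_width: 0.0855
t 9.2 tcp [ 0.5944 -0.3473  0.0972] rdr [-0.3702 -0.0468  0.0972] shift [-0.0018 -0.0013  0.0562] turn [-0.2068 -0.1561  0.2726] F [-0.1459  0.4858 -0.868 ] w 0.0855
```

```bash
python3 -m handwheel '[[1,[-0.002,-0.001,0.02],[0,0,0.3]],[1,[0,0,0.02],[0,0,0]],[1,[0,0,0.014],[0,0,0]],[1,[0,0,0],[0,0,0]],[1,[0,0,0],[0,0,0]]]'
python3 - <<'E'
from h import *
togo([.593,-.349,.041])
E
```

```text
time_s: 9.7
tcp_pos: [0.5955, -0.3496, 0.0482]
eef_rot: [[-0.028, 1.0, -0.001], [1.0, 0.028, -0.001], [-0.001, -0.001, -1.0]]
ft_force: [-0.2, 0.7, -0.2]
grip_width: 0.0854
t 9.7 tcp [ 0.5955 -0.3496  0.0482] rdr [-0.3725 -0.0478  0.0482] shift [ 0.0007 -0.0025  0.0072] turn [-0.037   0.035   0.0937] F [-0.1943  0.6656 -0.1794] w 0.0854
```

```bash
python3 -m handwheel '[[1,[0.001,-0.002,0.006],[0,0,0]],[1,[0,0,0],[0,0,0]],[0.2,[0,0,0],[0,0,0]],[0.2,[0,0,0],[0,0,0]],[0.2,[0,0,0],[0,0,0]],[0.2,[0,0,0],[0,0,0]],[0.2,[0,0,0],[0,0,0]]]' 40
python3 - <<'E'
from h import *
togo([.593,-.349,.041])
E
```

```text
time_s: 10.4
tcp_pos: [0.5948, -0.3499, 0.0459]
eef_rot: [[-0.028, 1.0, 0.003], [1.0, 0.028, -0.004], [-0.004, 0.003, -1.0]]
ft_force: [-0.9, 0.6, -1.4]
grip_width: 0.0388
t 10.4 tcp [ 0.5948 -0.3499  0.0459] rdr [-0.3727 -0.0471  0.0459] shift [ 0.0009 -0.0017  0.0049] turn [0.1469 0.2202 0.1   ] F [-0.8985  0.5789 -1.3616] w 0.0388
```

```bash
python3 -m handwheel '[[0.2,[0,0,-0.03],[0,0,0]],[0.2,[0,0,-0.04],[0,0,0]],[0.2,[0,0,-0.04],[0,0,0]],[0.2,[0.02,0,-0.03],[0,0,0]],[0.2,[0,0,0],[0,0,0]]]'
python3 - <<'E'
from h import *
s=dict(np.load("side0.npz"))
q=[ray(s,190+(x-2)/5,140+(y-2)/5,.049) for x,y in[(272,393),(480,345),(567,460),(358,555)]]
print(np.array([w2r(p) for p in q]),w2r(np.mean(q,0)))
t=[w2r(p) for p in [(.6029,-.0132,0),(.6057,-.1325,0),(.4713,-.1347,0),(.4686,-.0162,0)]];print(np.array(t),np.mean(t,0))
c=grab("side","8");crop(c,190,140,340,300,4,"s8")
togo(r2w([-.066,-.033,.15]))
E
```

```text
time_s: 10.9
tcp_pos: [0.5922, -0.3276, 0.1871]
eef_rot: [[-0.027, 1.0, -0.002], [1.0, 0.027, 0.001], [0.001, -0.002, -1.0]]
ft_force: [1.0, 0.1, -0.8]
grip_width: 0.0389
[[-0.0398  0.0664  0.049 ]
 [-0.0464 -0.0672  0.049 ]
 [-0.1616 -0.0683  0.049 ]
 [-0.1875  0.0734  0.049 ]] [-0.1088  0.0011  0.049 ]
[[-0.0364 -0.064   0.    ]
 [-0.1557 -0.0637  0.    ]
 [-0.1544  0.0707  0.    ]
 [-0.0359  0.0704  0.    ]] [-0.0956  0.0034  0.    ]
t 10.95 tcp [ 0.5916 -0.3284  0.1846] rdr [-0.3512 -0.0445  0.1846] shift [ 0.2851 -0.0112  0.0352] turn [-0.2041 -0.1063  0.0208] F [ 0.1751 -0.8831 -1.4803] w 0.0391
```

View pics/s8.png

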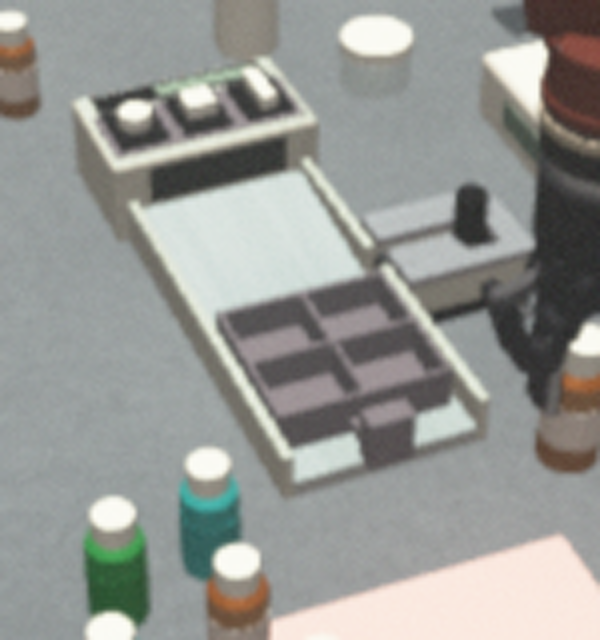

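```bash
python3 -m handwheel '[[0.2,[0.045,-0.002,0.001],[0,0,0]],[0.2,[0.045,-0.002,0.001],[0,0,0]],[0.2,[0.045,-0.002,0.001],[0,0,0]],[0.2,[0.045,-0.002,0.001],[0,0,0]],[0.2,[0.045,-0.002,0.001],[0,0,0]],[0.2,[0.04,-0.002,0.001],[0,0,0]],[0.2,[0.015,0,0],[0,0,0]],[0.2,[0,0,0],[0,0,0]],[0.2,[0,0,0],[0,0,0]]]'
python3 - <<'E'
from h import *
togo(r2w([-.068,-.032,.13]))
E
```

```text
time_s: 11.85
tcp_pos: [0.5664, -0.0417, 0.1623]
eef_rot: [[-0.022, 1.0, -0.02], [1.0, 0.022, 0.008], [0.008, -0.02, -1.0]]
ft_force: [-0.4, -0.3, -1.6]
grip_width: 0.0388
t 11.85 tcp [ 0.5664 -0.0417  0.1623] rdr [-0.0639 -0.0267  0.1623] shift [-0.0044  0.0059  0.0322] turn [-1.151  -0.4819 -0.2329] F [-0.3506 -0.3007 -1.571 ] w 0.0388
```

```bash
python3 -m handwheel '[[0.2,[-0.004,0.006,0.02],[-1.1,-0.5,-0.2]],[0.2,[0,0,0.01],[0,0,0]],[0.2,[0,0,0],[0,0,0]],[0.2,[0,0,0],[0,0,0]]]'
python3 - <<'E'
from h import *
togo(r2w([-.068,-.032,.066]))
s=grab("side","9");crop(s,210,140,340,280,4,"s9")
E
```

```text
time_s: 12.25
tcp_pos: [0.572, -0.0503, 0.13]
eef_rot: [[-0.02, 1.0, -0.003], [1.0, 0.02, -0.001], [-0.001, -0.003, -1.0]]
ft_force: [0.5, 0.0, -1.7]
grip_width: 0.0389
t 12.25 tcp [ 0.572  -0.0503  0.13  ] rdr [-0.0727 -0.0322  0.13  ] shift [ 0.0047 -0.      0.064 ] turn [-0.1625  0.0413 -0.3378] F [ 0.4589  0.0038 -1.6771] w 0.0389
```

View pics/s9.png

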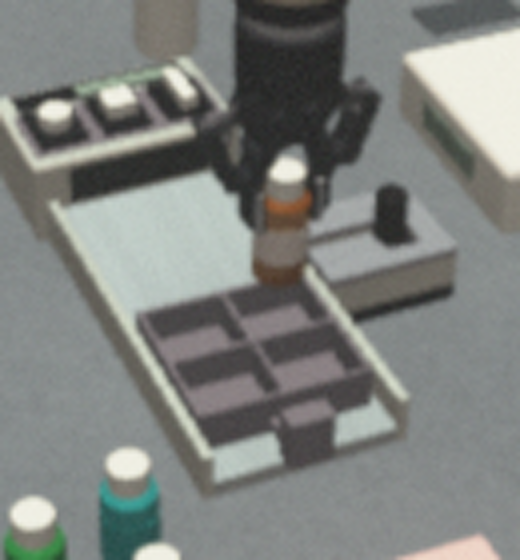

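```bash
python3 -m handwheel '[[0.2,[0.004,0,0.012],[0,0,-0.3]],[0.2,[0,0,0.012],[0,0,0]],[0.2,[0,0,0],[0,0,0]],[0.2,[0,0,0],[0,0,0]]]'
python3 - <<'E'
from h import *
togo(r2w([-.068,-.032,.066]))
s=grab("side","10");
im=s["image"][:,:,::-1].copy()
for p in [(-.068,-.032,.019),(-.040,-.001,.049),(-.096,-.001,.049),(-.096,-.063,.049),(-.04,-.063,.049)]:
    q=proj(s,r2w(p));cv2.circle(im,tuple(np.round(q*1).astype(int)),1,(0,255,0),-1)
s["image"]=im[:,:,::-1];crop(s,230,140,340,260,5,"s10")
E
```

```text
time_s: 12.7
tcp_pos: [0.5724, -0.0465, 0.105]
eef_rot: [[-0.025, 1.0, -0.002], [1.0, 0.025, -0.001], [-0.001, -0.002, -1.0]]
ft_force: [0.1, 0.8, 0.0]
grip_width: 0.039
t 12.7 tcp [ 0.5724 -0.0465  0.105 ] rdr [-0.0689 -0.0327  0.105 ] shift [ 0.0009 -0.0006  0.039 ] turn [-0.1035  0.062  -0.0366] F [0.1311 0.8151 0.0126] w 0.039
```

View pics/s10.png

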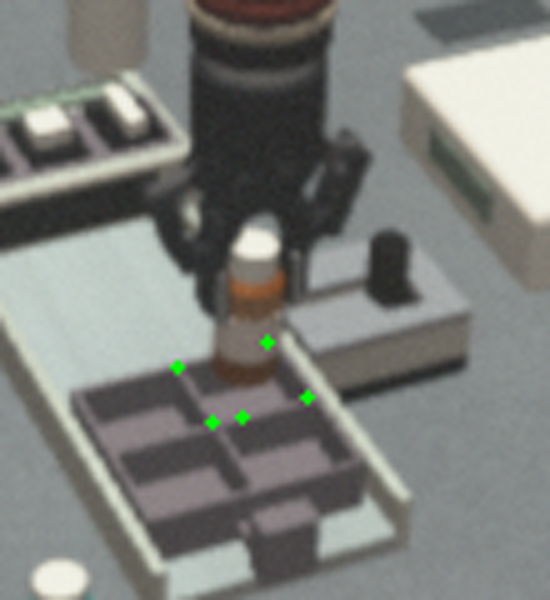

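```bash
python3 -m handwheel '[[0.2,[-0.002,0,0.012],[0,0,0]],[0.2,[0,0,0.012],[0,0,0]],[0.2,[0,0,0.008],[0,0,0]],[0.2,[0,0,0],[0,0,0]],[0.2,[0,0,0],[0,0,0]]]'
python3 - <<'E'
from h import *
togo(r2w([-.070,-.032,.066]))
s=grab("side","11");crop(s,230,140,340,260,5,"s11")
E
```

```text
time_s: 13.25
tcp_pos: [0.5721, -0.0486, 0.0698]
eef_rot: [[-0.025, 1.0, -0.002], [1.0, 0.025, -0.001], [-0.001, -0.002, -1.0]]
ft_force: [1.2, -0.7, -0.7]
grip_width: 0.0386
t 13.25 tcp [ 0.5721 -0.0486  0.0698] rdr [-0.071  -0.0323  0.0698] shift [ 0.001  -0.0002  0.0038] turn [-0.1403  0.0503 -0.0343] F [ 1.1998 -0.6952 -0.7389] w 0.0386
```

View pics/s11.png

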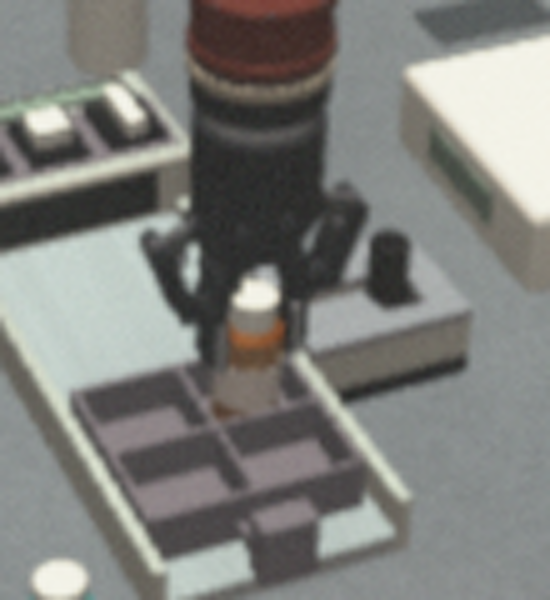

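```bash
python3 -m handwheel '[[0.2,[0,0,0.004],[0,0,0]],[0.2,[0,0,0],[0,0,0]],[0.7,[0,0,0],[0,0,0]],[0.7,[0,0,0],[0,0,0]],[0.7,[0,0,-0.02],[0,0,0]],[0.7,[0,0,-0.04],[0,0,0]],[0.7,[0,0,-0.04],[0,0,0]],[0.7,[0,0,-0.02],[0,0,0]],[0.7,[0,0,0],[0,0,0]]]'
python3 - <<'E'
from h import *
s=grab("side","12");t=grab("top","12");crop(s,200,130,350,310,4,"s12");crop(t,300,160,420,280,5,"t12")
togo([.387,-.293,.13])
E
```

```text
time_s: 14.2
tcp_pos: [0.5727, -0.0485, 0.1917]
eef_rot: [[-0.026, 1.0, -0.0], [1.0, 0.026, -0.002], [-0.002, -0.0, -1.0]]
ft_force: [1.5, -0.4, -0.4]
grip_width: 0.0595
t 14.3 tcp [ 0.5715 -0.0481  0.1885] rdr [-0.0705 -0.0317  0.1885] shift [-0.2401 -0.1905  0.0593] turn [-0.2228  0.0217 -0.0293] F [-0.5859 -0.4007 -1.2948] w 0.0596
```

View pics/s12.png

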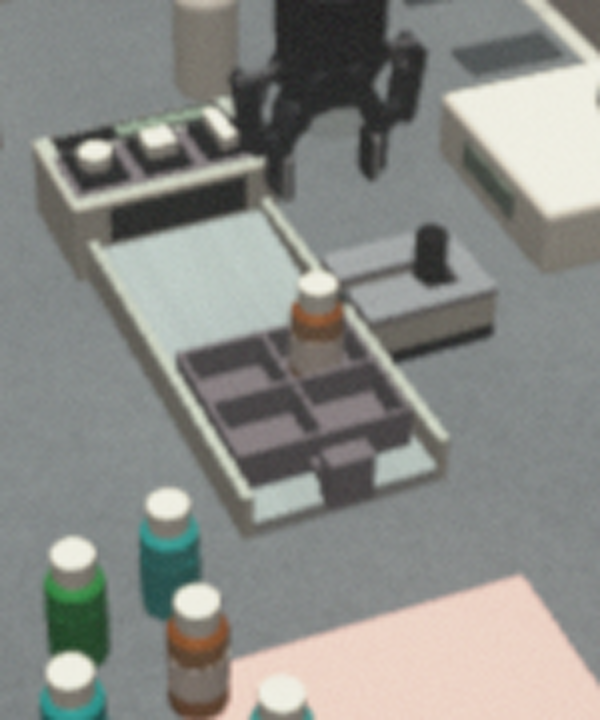

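View pics/t12.png

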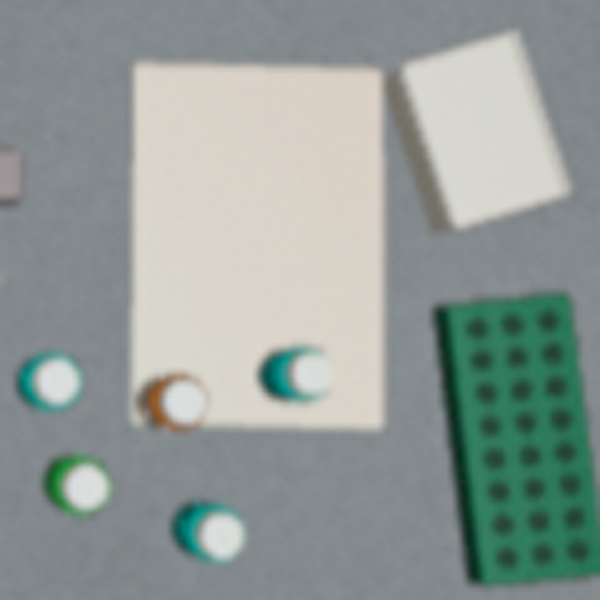

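```bash
python3 -m handwheel '[[0.8,[-0.034,-0.027,0],[0,0,0]],[0.8,[-0.034,-0.027,0],[0,0,0]],[0.8,[-0.034,-0.027,0],[0,0,0]],[0.8,[-0.034,-0.027,0],[0,0,0]],[0.8,[-0.034,-0.027,0],[0,0,0]],[0.8,[-0.034,-0.027,0],[0,0,0]],[0.8,[-0.03,-0.027,0],[0,0,0]],[0.8,[0,0,0],[0,0,0]],[0.8,[0,0,0],[0,0,0]]]'
python3 - <<'E'
from h import *
togo([.387,-.293,.13])
E
```

```text
time_s: 15.2
tcp_pos: [0.377, -0.2905, 0.172]
eef_rot: [[-0.028, 0.999, -0.019], [1.0, 0.028, 0.012], [0.013, -0.018, -1.0]]
ft_force: [-0.2, -0.1, 0.3]
grip_width: 0.0681
t 15.2 tcp [ 0.377  -0.2905  0.172 ] rdr [-0.3077  0.169   0.172 ] shift [-0.0033  0.0107  0.0418] turn [-1.041  -0.7434  0.113 ] F [-0.2341 -0.0923  0.3171] w 0.0681
```

```bash
python3 -m handwheel '[[0.8,[-0.003,0.01,0.02],[-1,-0.7,0]],[0.8,[0,0,0.02],[0,0,0]],[0.8,[0,0,0],[0,0,0]],[0.8,[0,0,0],[0,0,0]]]'
python3 - <<'E'
from h import *
togo([.387,-.293,.045])
s=grab("side","13");crop(s,190,190,310,340,4,"s13")
E
```

```text
time_s: 15.6
tcp_pos: [0.3878, -0.2895, 0.1277]
eef_rot: [[-0.031, 1.0, -0.002], [1.0, 0.031, 0.004], [0.004, -0.002, -1.0]]
ft_force: [0.6, 0.3, 0.2]
grip_width: 0.0684
t 15.6 tcp [ 0.3878 -0.2895  0.1277] rdr [-0.307   0.1582  0.1277] shift [-0.0038 -0.0007  0.0827] turn [-0.1307 -0.2486  0.2812] F [0.6277 0.3021 0.2007] w 0.0684
```

View pics/s13.png

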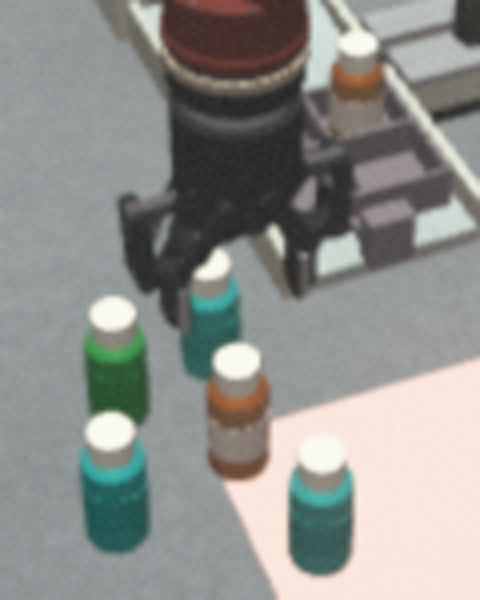

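```bash
python3 -m handwheel '[[0.8,[-0.003,-0.001,0.02],[0,0,0.2]],[0.8,[0,0,0.02],[0,0,0]],[0.8,[0,0,0],[0,0,0]],[0.8,[0,0,0],[0,0,0]]]'
python3 - <<'E'
from h import *
togo([.387,-.293,.045])
E
```

```text
time_s: 16.05
tcp_pos: [0.389, -0.2928, 0.0909]
eef_rot: [[-0.03, 1.0, 0.0], [1.0, 0.03, 0.001], [0.001, 0.0, -1.0]]
ft_force: [0.8, -0.4, 0.5]
grip_width: 0.0682
t 16.05 tcp [ 0.389  -0.2928  0.0909] rdr [-0.3103  0.1571  0.0909] shift [-0.0002 -0.002   0.0459] turn [ 0.0187 -0.0525  0.2229] F [ 0.7675 -0.4461  0.4919] w 0.0682
```

```bash
python3 -m handwheel '[[0.8,[0,-0.002,0.02],[0,0,0]],[0.8,[0,0,0.02],[0,0,0]],[0.8,[0,0,0.004],[0,0,0]],[0.8,[0,0,0],[0,0,0]],[0.2,[0,0,0],[0,0,0]],[0.2,[0,0,0],[0,0,0]],[0.2,[0,0,0],[0,0,0]],[0.2,[0,0,0],[0,0,0]]]'
python3 - <<'E'
from h import *
togo([.387,-.293,.045])
E
```

```text
time_s: 16.85
tcp_pos: [0.3909, -0.2968, 0.0562]
eef_rot: [[-0.031, 0.999, 0.007], [0.999, 0.031, -0.008], [-0.009, 0.007, -1.0]]
ft_force: [0.0, -0.2, -1.8]
grip_width: 0.0383
t 16.85 tcp [ 0.3909 -0.2968  0.0562] rdr [-0.3144  0.1554  0.0562] shift [ 0.004  -0.0038  0.0111] turn [0.4049 0.4915 0.2888] F [ 0.0207 -0.2461 -1.8401] w 0.0383
```

```bash
python3 -m handwheel '[[0.8,[0,0,0],[0,0,0]],[0.8,[0,0,0],[0,0,0]],[0.8,[0.003,-0.002,0.008],[0.3,0.4,0]],[0.8,[0,0,0.003],[0,0,0]],[0.8,[0,0,0],[0,0,0]],[0.2,[0,0,0],[0,0,0]],[0.2,[0,0,0],[0,0,0]],[0.2,[0,0,0],[0,0,0]],[0.2,[0,0,0],[0,0,0]]]'
python3 - <<'E'
from h import *
togo([.389,-.293,.045])
s=grab("side","14");crop(s,190,190,310,340,4,"s14")
E
```

```text
time_s: 17.75
tcp_pos: [0.3886, -0.2937, 0.0444]
eef_rot: [[-0.031, 1.0, 0.001], [1.0, 0.031, -0.001], [-0.001, 0.001, -1.0]]
ft_force: [0.4, -0.2, -0.8]
grip_width: 0.0387
t 17.75 tcp [ 0.3886 -0.2937  0.0444] rdr [-0.3112  0.1576  0.0444] shift [ 0.0007  0.0005 -0.0006] turn [0.0631 0.0529 0.2861] F [ 0.4356 -0.217  -0.8439] w 0.0387
```

View pics/s14.png

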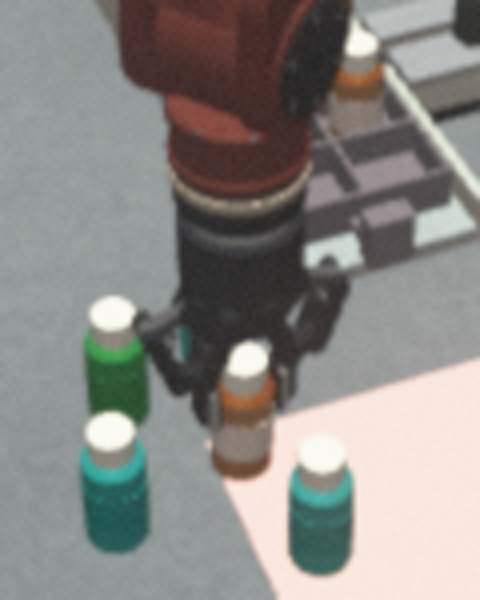

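```bash
python3 -m handwheel '[[0.2,[0,0,-0.02],[0,0,0]],[0.2,[0,0,-0.04],[0,0,0]],[0.2,[0,0,-0.04],[0,0,0]],[0.2,[0,0,-0.04],[0,0,0]],[0.2,[0,0,0],[0,0,0]],[0.2,[0,0,0],[0,0,0]]]'
python3 - <<'E'
from h import *
togo(r2w([-.131,-.032,.16]))
s=grab("side","15");crop(s,190,140,310,290,4,"s15")
E
```

```text
time_s: 18.4
tcp_pos: [0.3875, -0.292, 0.187]
eef_rot: [[-0.031, 1.0, -0.001], [1.0, 0.031, 0.003], [0.003, -0.001, -1.0]]
ft_force: [0.4, 0.2, -1.5]
grip_width: 0.0387
t 18.4 tcp [ 0.3875 -0.292   0.187 ] rdr [-0.3095  0.1586  0.187 ] shift [0.1775 0.1915 0.0274] turn [-0.0313 -0.1631  0.2884] F [ 0.3583  0.186  -1.5214] w 0.0387
```

View pics/s15.png

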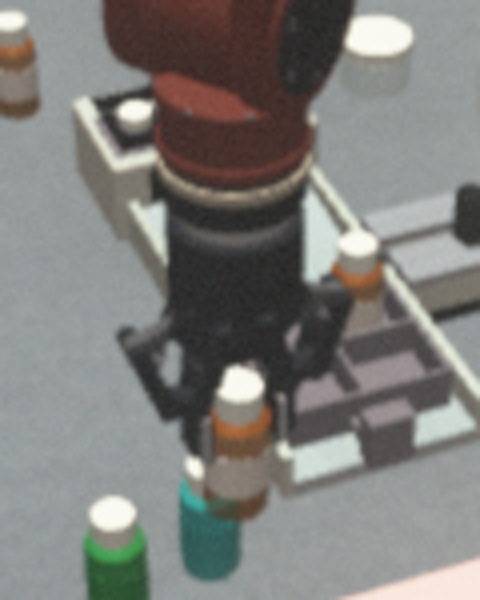

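```bash
python3 -m handwheel '[[0.2,[0.03,0.032,0],[0,0,0]],[0.2,[0.03,0.032,0],[0,0,0]],[0.2,[0.03,0.032,0],[0,0,0]],[0.2,[0.03,0.032,0],[0,0,0]],[0.2,[0.03,0.032,0],[0,0,0]],[0.2,[0.026,0.028,0],[0,0,0]],[0.2,[0,0,0],[0,0,0]],[0.2,[0,0,0],[0,0,0]]]'
python3 - <<'E'
from h import *
togo(r2w([-.131,-.032,.13]))
E
```

```text
time_s: 19.25
tcp_pos: [0.5723, -0.1018, 0.173]
eef_rot: [[-0.027, 1.0, -0.014], [1.0, 0.027, 0.01], [0.01, -0.014, -1.0]]
ft_force: [-0.5, 0.6, -1.4]
grip_width: 0.0387
t 19.25 tcp [ 0.5723 -0.1018  0.173 ] rdr [-0.1241 -0.0311  0.173 ] shift [-0.0073  0.0015  0.0429] turn [-0.8    -0.5802  0.0427] F [-0.4938  0.5791 -1.4188] w 0.0387
```

```bash
python3 -m handwheel '[[0.2,[-0.007,0.001,0.02],[-0.8,-0.5,0]],[0.2,[0,0,0.02],[0,0,0]],[0.2,[0,0,0],[0,0,0]],[0.2,[0,0,0],[0,0,0]]]'
python3 - <<'E'
from h import *
togo(r2w([-.131,-.032,.066]))
s=grab("side","16");crop(s,230,140,340,260,5,"s16")
E
```

```text
time_s: 19.65
tcp_pos: [0.5701, -0.1103, 0.1289]
eef_rot: [[-0.024, 1.0, -0.004], [1.0, 0.024, 0.002], [0.003, -0.004, -1.0]]
ft_force: [-0.0, -0.3, -2.0]
grip_width: 0.0391
t 19.65 tcp [ 0.5701 -0.1103  0.1289] rdr [-0.1326 -0.0286  0.1289] shift [0.0015 0.0036 0.0629] turn [-0.2198 -0.1484 -0.1009] F [-0.0201 -0.3337 -2.0131] w 0.0391
```

View pics/s16.png

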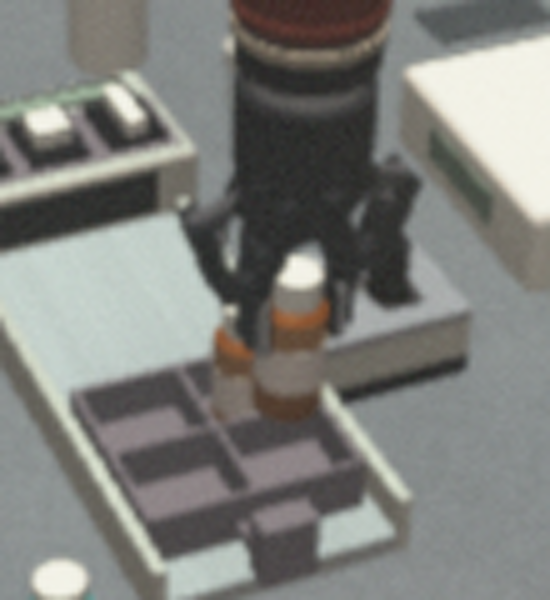

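```bash
python3 -m handwheel '[[0.2,[0.001,0.003,0.015],[0,0,0]],[0.2,[0,0,0.015],[0,0,0]],[0.2,[0,0,0],[0,0,0]],[0.2,[0,0,0],[0,0,0]]]'
python3 - <<'E'
from h import *
togo(r2w([-.131,-.032,.066]))
s=grab("side","17");crop(s,230,140,340,260,5,"s17")
E
```

```text
time_s: 20.1
tcp_pos: [0.5736, -0.11, 0.0979]
eef_rot: [[-0.023, 1.0, -0.002], [1.0, 0.023, 0.002], [0.002, -0.002, -1.0]]
ft_force: [0.7, -0.1, -0.3]
grip_width: 0.0388
t 20.1 tcp [ 0.5736 -0.11    0.0979] rdr [-0.1324 -0.0322  0.0979] shift [ 0.0013 -0.0001  0.0319] turn [-0.1252 -0.102  -0.1569] F [ 0.6917 -0.1496 -0.2682] w 0.0388
```

View pics/s17.png

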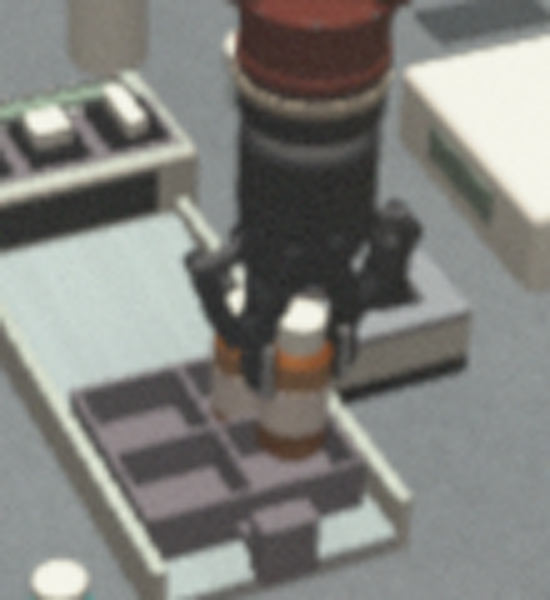

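```bash
python3 -m handwheel '[[0.2,[0.002,0,0.013],[0,0,0]],[0.2,[0,0,0.012],[0,0,0]],[0.2,[0,0,0.006],[0,0,0]],[0.2,[0,0,0],[0,0,0]],[0.2,[0,0,0],[0,0,0]]]'
python3 - <<'E'
from h import *
togo(r2w([-.130,-.032,.066]))
s=grab("side","18");crop(s,230,140,340,260,5,"s18")
E
```

```text
time_s: 20.65
tcp_pos: [0.5734, -0.1075, 0.0641]
eef_rot: [[-0.024, 1.0, -0.003], [1.0, 0.024, 0.002], [0.002, -0.003, -1.0]]
ft_force: [-0.6, 0.3, -1.3]
grip_width: 0.0384
t 20.65 tcp [ 0.5734 -0.1075  0.0641] rdr [-0.1299 -0.032   0.0641] shift [-0.0001  0.     -0.0019] turn [-0.1443 -0.1103 -0.1342] F [-0.611   0.2907 -1.304 ] w 0.0384
```

View pics/s18.png

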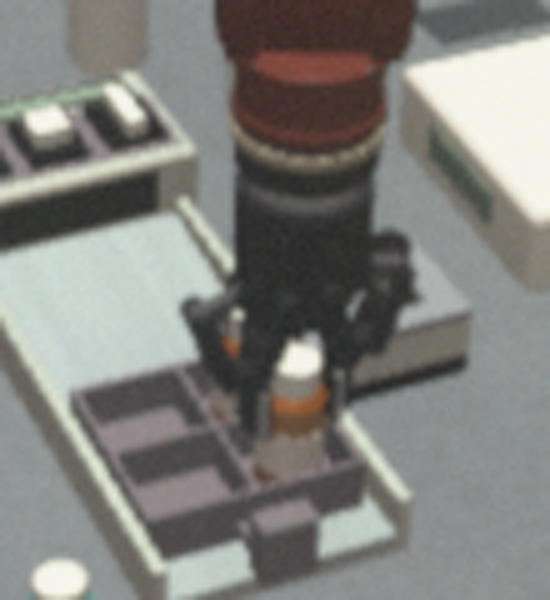

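```bash
python3 -m handwheel '[[0.5,[0,0,0],[0,0,0]],[0.7,[0,0,0],[0,0,0]],[0.7,[0,0,0],[0,0,0]],[0.7,[0,0,-0.02],[0,0,0]],[0.7,[0,0,-0.04],[0,0,0]],[0.7,[0,0,-0.04],[0,0,0]],[0.7,[0,0,-0.02],[0,0,0]],[0.7,[0,0,0],[0,0,0]]]'
python3 - <<'E'
from h import *
s=grab("side","19");t=grab("top","19");crop(s,180,130,340,270,4,"s19");crop(t,80,160,230,260,5,"t19")
togo([.423,.374,.16])
E
```

```text
time_s: 21.5
tcp_pos: [0.5739, -0.108, 0.1903]
eef_rot: [[-0.023, 1.0, -0.0], [1.0, 0.023, 0.001], [0.001, -0.0, -1.0]]
ft_force: [-0.0, 0.2, 0.5]
grip_width: 0.0603
t 21.6 tcp [ 0.5729 -0.1075  0.187 ] rdr [-0.1299 -0.0315  0.187 ] shift [ 0.4848 -0.1384  0.0288] turn [-0.2232 -0.1465 -0.1461] F [ 0.4963  0.9319 -1.3732] w 0.0594
```

View pics/s19.png

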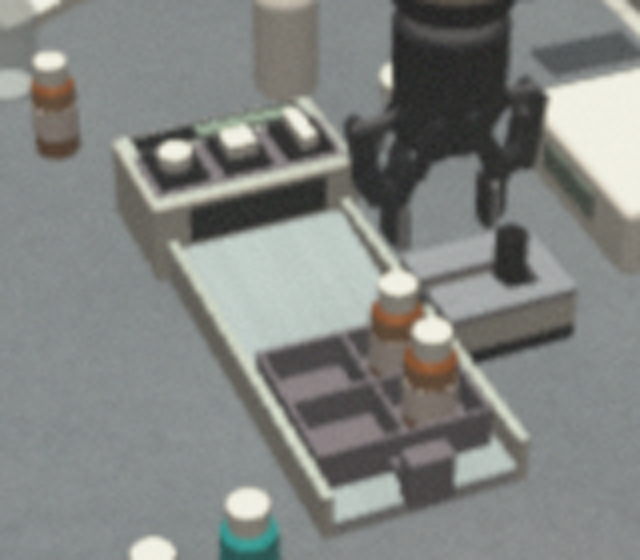

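View pics/t19.png

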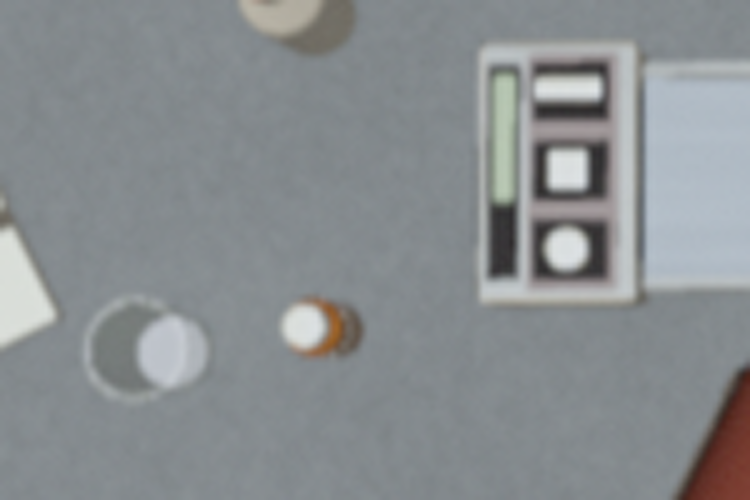

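```bash
python3 -m handwheel '[[0.8,[0.045,-0.0128,0],[0,0,0]],[0.8,[0.045,-0.0128,0],[0,0,0]],[0.8,[0.045,-0.0128,0],[0,0,0]],[0.8,[0.045,-0.0128,0],[0,0,0]],[0.8,[0.045,-0.0128,0],[0,0,0]],[0.8,[0.045,-0.0128,0],[0,0,0]],[0.8,[0.045,-0.0128,0],[0,0,0]],[0.8,[0.045,-0.0128,0],[0,0,0]],[0.8,[0.045,-0.0128,0],[0,0,0]],[0.8,[0.045,-0.0128,0],[0,0,0]],[0.8,[0.02,0,0],[0,0,0]],[0.8,[0,0,0],[0,0,0]]]'
python3 - <<'E'
from h import *
togo([.422,.374,.14])
E
```

```text
time_s: 22.8
tcp_pos: [0.419, 0.3746, 0.166]
eef_rot: [[-0.019, 0.999, -0.03], [1.0, 0.019, -0.001], [-0.0, -0.03, -1.0]]
ft_force: [-0.3, 0.6, -0.5]
grip_width: 0.0683
t 22.8 tcp [0.419  0.3746 0.166 ] rdr [0.3561 0.1098 0.166 ] shift [-0.0007  0.0038  0.0259] turn [-1.7328 -0.0041 -0.3916] F [-0.3218  0.6134 -0.4642] w 0.0683
```

```bash
python3 -m handwheel '[[0.8,[-0.001,0.004,0.02],[-1.7,0,-0.4]],[0.8,[0,0,0.02],[0,0,0]],[0.8,[0,0,0],[0,0,0]],[0.8,[0,0,0],[0,0,0]]]'
python3 - <<'E'
from h import *
togo([.422,.374,.045])
s=grab("side","20");crop(s,130,80,260,200,5,"s20")
E
```

```text
time_s: 23.2
tcp_pos: [0.4201, 0.3713, 0.1196]
eef_rot: [[-0.027, 1.0, -0.006], [1.0, 0.027, -0.004], [-0.004, -0.006, -1.0]]
ft_force: [-0.0, 0.2, 1.0]
grip_width: 0.0679
t 23.2 tcp [0.4201 0.3713 0.1196] rdr [0.3527 0.1088 0.1196] shift [0.0029 0.0025 0.0746] turn [-0.3512  0.2289  0.0729] F [-0.0485  0.2434  1.0145] w 0.0679
```

View pics/s20.png

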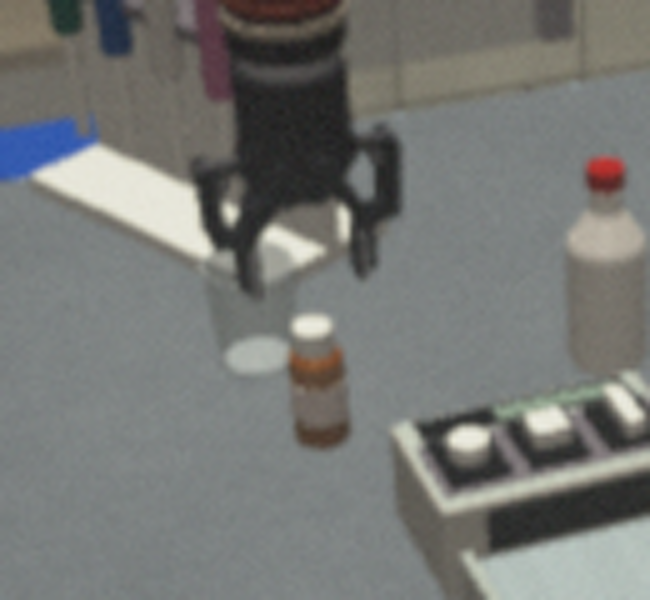

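```bash
python3 -m handwheel '[[0.8,[0.002,0.002,0.02],[0,0,0]],[0.8,[0,0,0.02],[0,0,0]],[0.8,[0,0,0],[0,0,0]],[0.8,[0,0,0],[0,0,0]]]'
python3 - <<'E'
from h import *
togo([.422,.374,.045])
E
```

```text
time_s: 23.65
tcp_pos: [0.4245, 0.3727, 0.0827]
eef_rot: [[-0.025, 1.0, -0.002], [1.0, 0.025, -0.002], [-0.002, -0.002, -1.0]]
ft_force: [0.1, 0.3, 0.3]
grip_width: 0.068
t 23.65 tcp [0.4245 0.3727 0.0827] rdr [0.354  0.1044 0.0827] shift [ 0.0015 -0.0023  0.0377] turn [-0.142   0.132  -0.0716] F [0.1233 0.3397 0.2505] w 0.068
```

```bash
python3 -m handwheel '[[0.8,[0.001,-0.002,0.018],[0,0,0]],[0.8,[0,0,0.016],[0,0,0]],[0.8,[0,0,0.003],[0,0,0]],[0.8,[0,0,0],[0,0,0]],[0.8,[0,0,0],[0,0,0]]]'
python3 - <<'E'
from h import *
togo([.422,.374,.045])
E
```

```text
time_s: 24.15
tcp_pos: [0.4255, 0.3745, 0.05]
eef_rot: [[-0.024, 1.0, 0.003], [1.0, 0.024, 0.001], [0.001, 0.003, -1.0]]
ft_force: [-0.0, -0.2, -0.3]
grip_width: 0.0682
t 24.15 tcp [0.4255 0.3745 0.05  ] rdr [0.3558 0.1033 0.05  ] shift [-0.0004 -0.0035  0.005 ] turn [ 0.1879 -0.0293 -0.1193] F [-0.0053 -0.2362 -0.254 ] w 0.0682
```

```bash
python3 -m handwheel '[[0.8,[0,-0.003,0.005],[0,0,0]],[0.8,[0,0,0],[0,0,0]],[0.8,[0,0,0],[0,0,0]],[0.2,[0,0,0],[0,0,0]],[0.2,[0,0,0],[0,0,0]],[0.2,[0,0,0],[0,0,0]],[0.2,[0,0,0],[0,0,0]],[0.2,[0,0,0],[0,0,0]]]'
python3 - <<'E'
from h import *
togo([.422,.374,.045])
E
```

```text
time_s: 24.95
tcp_pos: [0.4231, 0.375, 0.0467]
eef_rot: [[-0.024, 1.0, 0.005], [1.0, 0.024, 0.002], [0.002, 0.005, -1.0]]
ft_force: [-0.4, 0.1, 0.3]
grip_width: 0.0389
t 24.95 tcp [0.4231 0.375  0.0467] rdr [0.3564 0.1057 0.0467] shift [-0.001  -0.0011  0.0017] turn [ 0.3018 -0.0962 -0.1017] F [-0.437   0.1441  0.2627] w 0.0389
```

```bash
python3 -m handwheel '[[0.2,[0,0,-0.02],[0,0,0]],[0.2,[0,0,-0.04],[0,0,0]],[0.2,[0,0,-0.04],[0,0,0]],[0.2,[0,0,-0.04],[0,0,0]],[0.2,[0,0,0],[0,0,0]],[0.2,[0,0,0],[0,0,0]]]'
python3 - <<'E'
from h import *
togo(r2w([-.070,.035,.17]))
s=grab("side","21");crop(s,130,80,260,200,5,"s21")
E
```

```text
time_s: 25.55
tcp_pos: [0.421, 0.3736, 0.1887]
eef_rot: [[-0.024, 1.0, 0.001], [1.0, 0.024, -0.001], [-0.001, 0.001, -1.0]]
ft_force: [0.3, -0.9, -2.7]
grip_width: 0.0392
t 25.55 tcp [0.421  0.3736 0.1887] rdr [0.355  0.1078 0.1887] shift [-0.4248  0.0738  0.0192] turn [ 0.06    0.0561 -0.1281] F [ 0.2617 -0.8545 -2.6815] w 0.0392
```

View pics/s21.png

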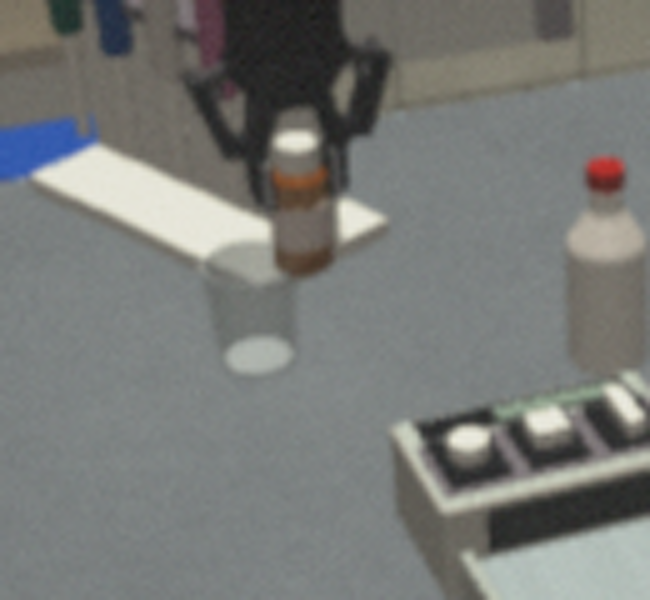

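```bash
python3 -m handwheel '[[0.2,[-0.045,0.008,-0.002],[0,0,0]],[0.2,[-0.045,0.008,-0.002],[0,0,0]],[0.2,[-0.045,0.008,-0.002],[0,0,0]],[0.2,[-0.045,0.008,-0.002],[0,0,0]],[0.2,[-0.045,0.008,-0.002],[0,0,0]],[0.2,[-0.045,0.008,-0.002],[0,0,0]],[0.2,[-0.045,0.008,-0.002],[0,0,0]],[0.2,[-0.045,0.008,-0.002],[0,0,0]],[0.2,[-0.045,0.008,-0.002],[0,0,0]],[0.2,[-0.01,0,0],[0,0,0]],[0.2,[0,0,0],[0,0,0]],[0.2,[0,0,0],[0,0,0]]]'
python3 - <<'E'
from h import *
togo(r2w([-.070,.035,.13]))
E
```

```text
time_s: 26.8
tcp_pos: [0.4988, -0.0536, 0.189]
eef_rot: [[-0.027, 0.999, -0.019], [1.0, 0.027, 0.001], [0.002, -0.019, -1.0]]
ft_force: [0.9, -0.3, -1.5]
grip_width: 0.0387
t 26.8 tcp [ 0.4988 -0.0536  0.189 ] rdr [-0.074   0.0411  0.189 ] shift [0.0039 0.0072 0.0589] turn [-1.1007 -0.1029  0.0548] F [ 0.938  -0.2634 -1.4708] w 0.0387
```

```bash
python3 -m handwheel '[[0.2,[0.004,0.006,0.02],[-1.1,0,0]],[0.2,[0,0,0.03],[0,0,0]],[0.2,[0,0,0.012],[0,0,0]],[0.2,[0,0,0],[0,0,0]],[0.2,[0,0,0],[0,0,0]]]'
python3 - <<'E'
from h import *
togo(r2w([-.070,.035,.066]))
s=grab("side","22");crop(s,220,140,330,260,5,"s22")
E
```

```text
time_s: 27.3
tcp_pos: [0.5036, -0.0428, 0.1247]
eef_rot: [[-0.034, 0.999, -0.001], [0.999, 0.034, 0.003], [0.003, -0.0, -1.0]]
ft_force: [-0.4, -0.3, -0.3]
grip_width: 0.0387
t 27.3 tcp [ 0.5036 -0.0428  0.1247] rdr [-0.0634  0.0361  0.1247] shift [-0.0069  0.001   0.0587] turn [-0.0265 -0.1937  0.4728] F [-0.4411 -0.2846 -0.3216] w 0.0387
```

View pics/s22.png

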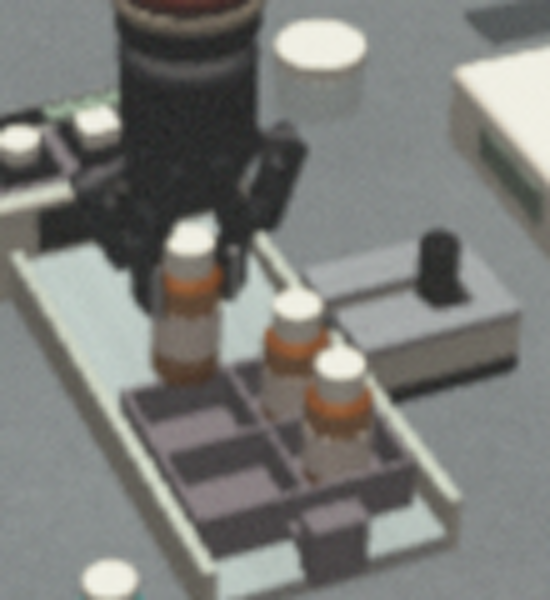

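```bash
python3 -m handwheel '[[0.2,[-0.007,0.001,0.012],[0,0,0.4]],[0.2,[0,0,0.012],[0,0,0]],[0.2,[0,0,0],[0,0,0]],[0.2,[0,0,0],[0,0,0]]]'
python3 - <<'E'
from h import *
togo(r2w([-.070,.035,.066]))
s=grab("side","23");crop(s,220,140,330,260,5,"s23")
E
```

```text
time_s: 27.75
tcp_pos: [0.5066, -0.0509, 0.1012]
eef_rot: [[-0.026, 1.0, 0.003], [1.0, 0.026, 0.002], [0.002, 0.003, -1.0]]
ft_force: [0.3, 0.2, -1.0]
grip_width: 0.0387
t 27.75 tcp [ 0.5066 -0.0509  0.1012] rdr [-0.0716  0.0333  0.1012] shift [ 0.0015 -0.0018  0.0352] turn [ 0.176  -0.1097  0.0248] F [ 0.3378  0.1501 -0.9973] w 0.0387
```

View pics/s23.png

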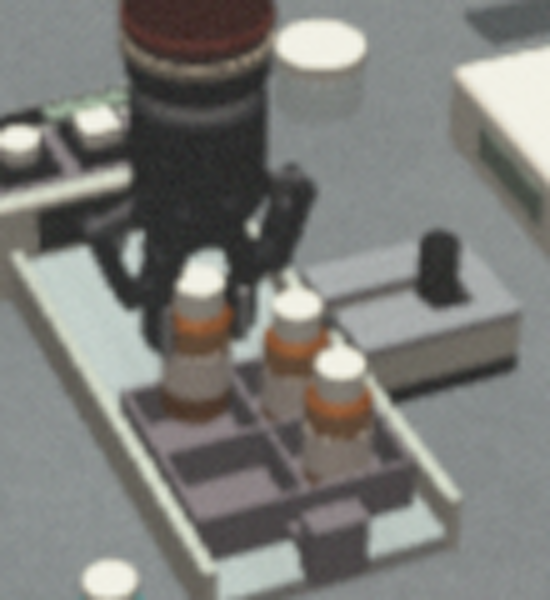

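```bash
python3 -m handwheel '[[0.2,[0.001,-0.001,0.014],[0,0,0]],[0.2,[0,0,0.012],[0,0,0]],[0.2,[0,0,0.006],[0,0,0]],[0.2,[0,0,0],[0,0,0]],[0.2,[0,0,0],[0,0,0]]]'
python3 - <<'E'
from h import *
togo(r2w([-.070,.035,.066]))
s=grab("side","24");crop(s,220,140,330,260,5,"s24")
E
```

```text
time_s: 28.3
tcp_pos: [0.5051, -0.0496, 0.0659]
eef_rot: [[-0.026, 1.0, 0.002], [1.0, 0.026, 0.002], [0.002, 0.002, -1.0]]
ft_force: [0.3, 0.7, -1.3]
grip_width: 0.039
t 28.3 tcp [ 0.5051 -0.0496  0.0659] rdr [-0.0702  0.0348  0.0659] shift [ 0.0002 -0.0002 -0.0001] turn [ 0.1268 -0.1346  0.0218] F [ 0.3278  0.6827 -1.2797] w 0.039
```

View pics/s24.png

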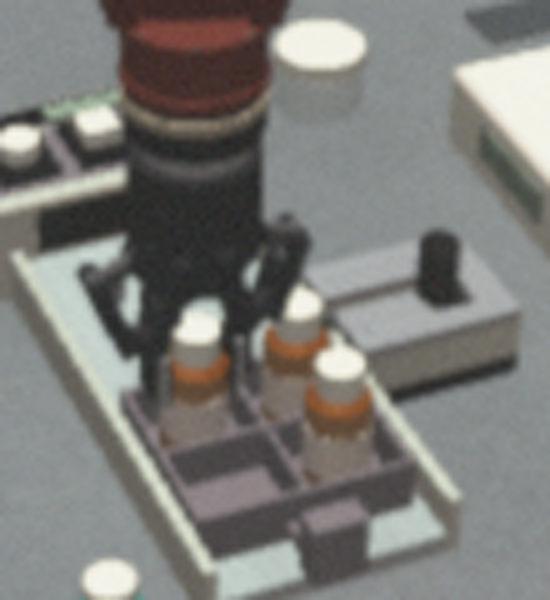

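```bash
python3 -m handwheel '[[0.2,[0,-0.005,0],[0,0,0]],[0.2,[0,0,0],[0,0,0]],[0.53,[0,0,0],[0,0,0]],[0.53,[0,0,0],[0,0,0]],[0.53,[0,0,-0.02],[0,0,0]],[0.53,[0,0,-0.04],[0,0,0]],[0.53,[0,0,-0.04],[0,0,0]],[0.53,[0,0,-0.02],[0,0,0]],[0.53,[0,0,0],[0,0,0]]]'
python3 - <<'E'
from h import *
s=grab("side","25");crop(s,180,130,340,270,4,"s25")
togo(r2w([-.25,0,.18]))
E
```

```text
time_s: 29.25
tcp_pos: [0.4995, -0.0501, 0.1919]
eef_rot: [[-0.026, 1.0, 0.004], [1.0, 0.026, 0.002], [0.002, 0.004, -1.0]]
ft_force: [-0.4, 0.2, 0.0]
grip_width: 0.0457
t 29.3 tcp [ 0.4992 -0.05    0.1906] rdr [-0.0705  0.0406  0.1906] shift [-0.1795  0.0406  0.0104] turn [ 0.1775 -0.1129  0.0147] F [ 0.2038 -0.3223  0.1987] w 0.0452
```

View pics/s25.png

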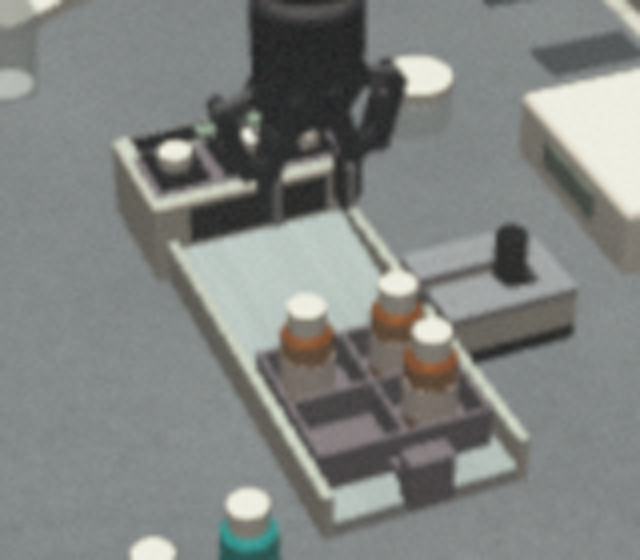

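```bash
python3 -m handwheel '[[0.3,[-0.042,0.01,0],[0,0,0]],[0,[-0.042,0.01,0],[0,0,0]],[0,[-0.042,0.01,0],[0,0,0]],[0,[-0.04,0.01,0],[0,0,0]],[0,[0,0,0],[0,0,0]],[0,[0,0,0],[0,0,0]]]'
python3 - <<'E'
from h import *
togo(r2w([-.243,0.001,.035]))
E
```

```text
time_s: 29.9
tcp_pos: [0.5432, -0.2189, 0.1817]
eef_rot: [[-0.029, 1.0, -0.003], [1.0, 0.029, 0.007], [0.007, -0.003, -1.0]]
ft_force: [-0.5, 1.0, -0.0]
grip_width: -0.0001
t 29.9 tcp [ 0.5432 -0.2189  0.1817] rdr [-0.2404  0.001   0.1817] shift [-0.0036  0.0004  0.1467] turn [-0.1645 -0.4065  0.1764] F [-0.4594  0.9949 -0.0048] w -0.0001
```

```bash
python3 -m handwheel '[[0,[-0.003,0,0.03],[0,-0.4,0.2]],[0,[0,0,0.03],[0,0,0]],[0,[0,0,0.03],[0,0,0]],[0,[0,0,0.025],[0,0,0]],[0,[0,0,0],[0,0,0]],[0,[0,0,0],[0,0,0]]]'
python3 - <<'E'
from h import *
togo(r2w([-.230,0.001,.035]))
s=grab("side","26");crop(s,200,160,320,280,5,"s26")
E
```

```text
time_s: 30.5
tcp_pos: [0.5409, -0.2152, 0.0603]
eef_rot: [[-0.03, 1.0, -0.006], [1.0, 0.03, 0.002], [0.003, -0.006, -1.0]]
ft_force: [0.0, 0.2, 0.7]
grip_width: -0.0
t 30.5 tcp [ 0.5409 -0.2152  0.0603] rdr [-0.2367  0.0033  0.0603] shift [0.0066 0.0025 0.0253] turn [-0.3163 -0.1444  0.2277] F [0.0027 0.198  0.746 ] w -0.0
```

View pics/s26.png

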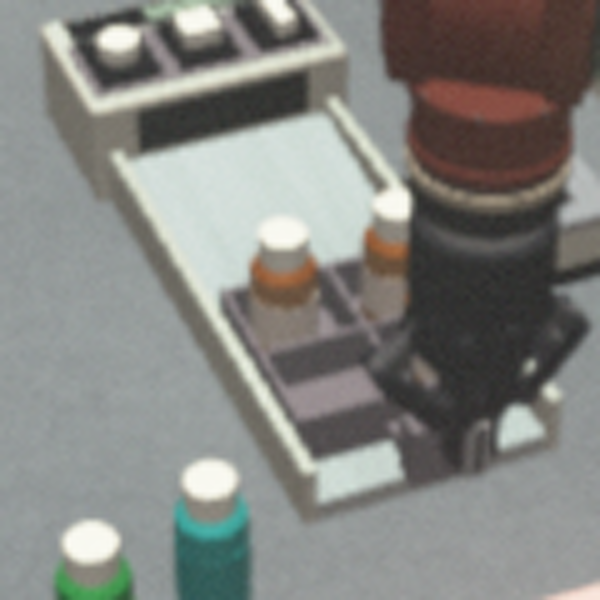

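Run:
```python
from h import *
s=dict(np.load("side_26.npz"));o=dict(np.load("side_25.npz"))
f=lambda c,p:(proj(c,r2w(p))-[200,160])*5
print(f(s,[-.2367,.0033,.0603]))
for y in(-.017,.019):
  for x in(-.188,-.208): print(x,y,f(s,[x,y,.062]))
crop(o,230,200,330,280,7,"s25b")
for y in(-.017,.019):
  for x in(-.188,-.208): print(x,y,(proj(o,r2w([x,y,.062]))-[230,200])*7)
```

```text
[460.7158 461.0974]
-0.188 -0.017 [455.5576 393.0709]
-0.208 -0.017 [471.2964 415.5874]
-0.188 0.019 [396.9293 410.0631]
-0.208 0.019 [412.1662 432.9495]
-0.188 -0.017 [427.7806 270.2992]
-0.208 -0.017 [449.815  301.8223]
-0.188 0.019 [345.701  294.0883]
-0.208 0.019 [367.0326 326.1293]
```

View pics/s25b.png

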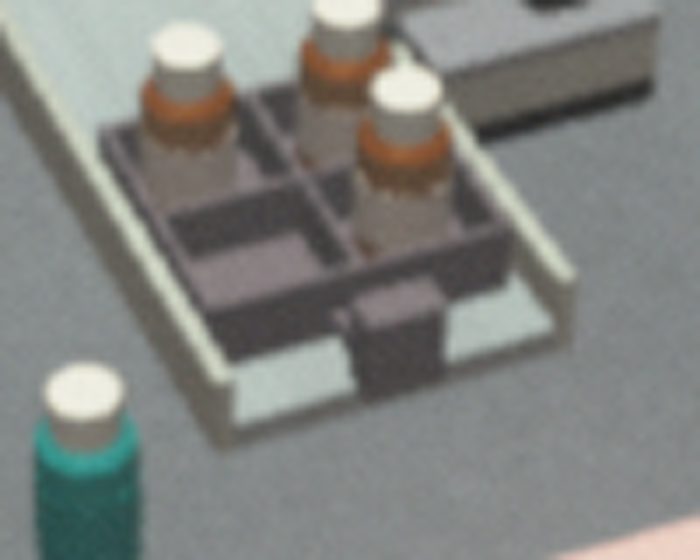

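```bash
python3 -m handwheel '[[0,[-0.002,0.002,0.023],[-0.3,0,0.2]],[0,[0,0,0],[0,0,0]],[0,[0.005,0,0.002],[0,0,0]],[0,[0.006,0,0],[0,0,0]],[0,[0.006,0,0],[0,0,0]],[0,[0.006,0,0],[0,0,0]],[0,[0,0,0],[0,0,0]]]'
python3 - <<'E'
from h import *
togo(r2w([-.052,0.001,.035]))
s=grab("side","27");crop(s,200,160,320,280,5,"s27")
E
```

```text
time_s: 31.25
tcp_pos: [0.5464, -0.1934, 0.0446]
eef_rot: [[-0.028, 1.0, 0.009], [1.0, 0.028, -0.004], [-0.004, 0.009, -1.0]]
ft_force: [-0.1, -0.2, -0.1]
grip_width: 0.0001
t 31.25 tcp [ 0.5464 -0.1934  0.0446] rdr [-0.2151 -0.0028  0.0446] shift [ 0.1631 -0.0036  0.0089] turn [0.5011 0.2214 0.1202] F [-0.0671 -0.1939 -0.1255] w 0.0001
```

View pics/s27.png

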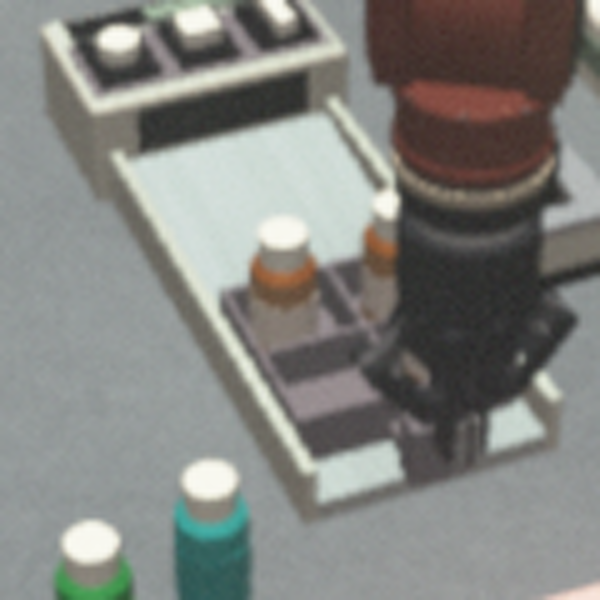

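```bash
python3 -m handwheel '[[0,[0,-0.004,0.008],[0.5,0.2,0]],[0,[0,0,0],[0,0,0]],[0,[0.008,0,0],[0,0,0]],[0,[0.01,0,0],[0,0,0]],[0,[0.01,0,0],[0,0,0]],[0,[0.01,0,0],[0,0,0]],[0,[0,0,0],[0,0,0]]]'
python3 - <<'E'
from h import *
togo(r2w([-.052,0.001,.036]))
s=grab("side","28");crop(s,200,160,320,280,5,"s28")
E
```

```text
time_s: 32.0
tcp_pos: [0.5414, -0.1548, 0.0362]
eef_rot: [[-0.026, 1.0, 0.0], [1.0, 0.026, -0.003], [-0.003, -0.0, -1.0]]
ft_force: [-0.1, -0.4, 0.1]
grip_width: -0.0001
t 32.0 tcp [ 0.5414 -0.1548  0.0362] rdr [-0.1764  0.0012  0.0362] shift [ 0.1244  0.0002 -0.0002] turn [-0.0028  0.1694  0.0077] F [-0.0578 -0.3781  0.0893] w -0.0001
```

View pics/s28.png

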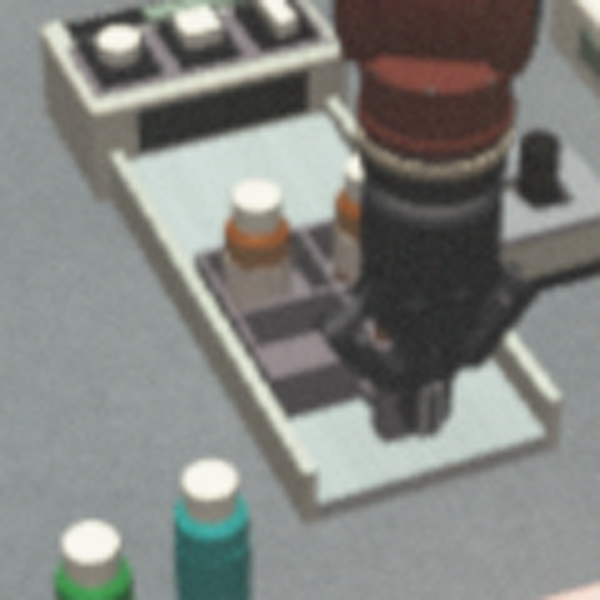

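```bash
python3 -m handwheel '[[0,[0.01,0,0],[0,0,0]],[0,[0.01,0,0],[0,0,0]],[0,[0.01,0,0],[0,0,0]],[0,[0.01,0,0],[0,0,0]],[0,[0.01,0,0],[0,0,0]],[0,[0.01,0,0],[0,0,0]],[0,[0.01,0,0],[0,0,0]],[0,[0,0,0],[0,0,0]]]'
python3 - <<'E'
from h import *
togo(r2w([-.052,0.001,.036]))
s=grab("side","29");crop(s,200,130,320,270,4,"s29")
E
```

```text
time_s: 32.85
tcp_pos: [0.5388, -0.0797, 0.0353]
eef_rot: [[-0.026, 1.0, -0.001], [1.0, 0.026, -0.003], [-0.003, -0.001, -1.0]]
ft_force: [-0.2, -0.5, -0.6]
grip_width: -0.0001
t 32.85 tcp [ 0.5388 -0.0797  0.0353] rdr [-0.1012  0.0019  0.0353] shift [ 0.0492  0.0009 -0.0009] turn [-0.0748  0.1968  0.0083] F [-0.2474 -0.4501 -0.5918] w -0.0001
```

View pics/s29.png

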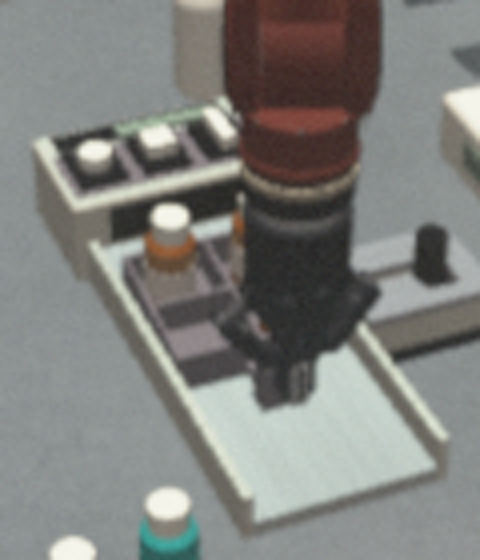

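```bash
python3 -m handwheel '[[0,[0.01,0,0],[0,0,0]],[0,[0.01,0,0],[0,0,0]],[0,[0.01,0,0],[0,0,0]],[0,[0.005,0,0],[0,0,0]],[0,[0,0,0],[0,0,0]]]'
python3 - <<'E'
from h import *
togo(r2w([-.052,0.001,.036]))
s=grab("side","30");crop(s,200,130,320,270,4,"s30")
E
```

```text
time_s: 33.4
tcp_pos: [0.5382, -0.044, 0.0354]
eef_rot: [[-0.025, 1.0, -0.001], [1.0, 0.025, -0.006], [-0.006, -0.001, -1.0]]
ft_force: [0.2, -3.4, -1.1]
grip_width: -0.0
t 33.4 tcp [ 0.5382 -0.044   0.0354] rdr [-0.0655  0.0015  0.0354] shift [ 0.0135  0.0004 -0.0007] turn [-0.0423  0.3229 -0.0623] F [ 0.1836 -3.4259 -1.1367] w -0.0
```

View pics/s30.png

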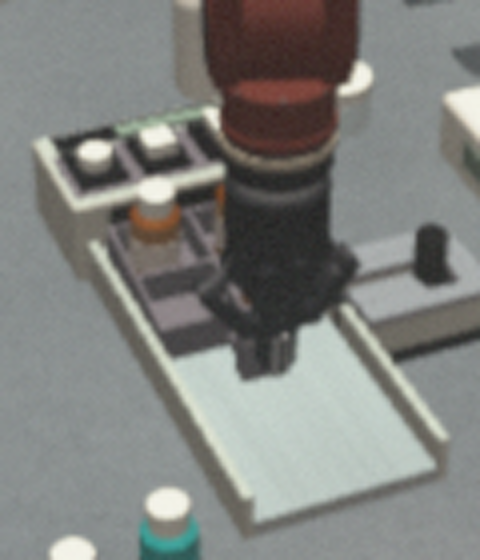

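```bash
python3 -m handwheel '[[0,[0.005,0,0],[0,0,0]],[0,[0.004,0,0],[0,0,0]],[0,[0.003,0,0],[0,0,0]],[0,[0,0,0],[0,0,0]]]'
python3 -c "
from h import *
togo(r2w([-.052,0.001,.036]))"
python3 -m handwheel '[[0,[0.003,0,0],[0,0,0]],[0,[0,0,0],[0,0,0]]]'
python3 -m handwheel '[[0,[0.003,0,0],[0,0,0]],[0,[0,0,0],[0,0,0]]]'
python3 -c "
from h import *
togo(r2w([-.052,0.001,.036]))"
```

```text
time_s: 33.85
tcp_pos: [0.5381, -0.032, 0.0354]
eef_rot: [[-0.024, 1.0, -0.0], [1.0, 0.024, -0.006], [-0.006, -0.001, -1.0]]
ft_force: [-0.2, -0.8, -0.4]
grip_width: -0.0002
t 33.85 tcp [ 0.5381 -0.032   0.0354] rdr [-0.0535  0.0013  0.0354] shift [ 0.0015  0.0003 -0.0006] turn [-0.0314  0.3498 -0.1227] F [-0.175  -0.8315 -0.3786] w -0.0002
time_s: 34.05
tcp_pos: [0.5393, -0.0307, 0.0362]
eef_rot: [[-0.023, 1.0, 0.002], [1.0, 0.023, -0.01], [-0.01, 0.002, -1.0]]
ft_force: [-0.2, -2.7, -1.1]
grip_width: 0.0
time_s: 34.25
tcp_pos: [0.5409, -0.0303, 0.0372]
eef_rot: [[-0.021, 1.0, 0.005], [1.0, 0.021, -0.015], [-0.015, 0.005, -1.0]]
ft_force: [0.2, -1.4, -1.0]
grip_width: -0.0001
t 34.25 tcp [ 0.5409 -0.0303  0.0372] rdr [-0.0519 -0.0015  0.0372] shift [-0.0001 -0.0025  0.0012] turn [ 0.2711  0.8844 -0.3037] F [ 0.2366 -1.4314 -0.9675] w -0.0001
```

```bash
python3 -m handwheel '[[0,[0.005,-0.002,0],[0,0.8,0]],[0,[0.004,0,0],[0,0,0]]]'
python3 -c "
from h import *
togo(r2w([-.050,0.001,.036]))
s=grab('side','31');crop(s,200,130,300,250,5,'s31');t=grab('top','31');crop(t,165,130,315,230,5,'t31')"
```

```text
time_s: 34.45
tcp_pos: [0.5415, -0.0293, 0.0396]
eef_rot: [[-0.015, 1.0, 0.009], [1.0, 0.016, -0.018], [-0.018, 0.009, -1.0]]
ft_force: [-4.3, -25.8, 2.3]
grip_width: 0.0002
t 34.45 tcp [ 0.5415 -0.0293  0.0396] rdr [-0.0509 -0.0022  0.0396] shift [ 0.0009 -0.0032  0.0036] turn [ 0.5228  1.0184 -0.5993] F [ -4.2627 -25.7741   2.2566] w 0.0002
```

View pics/s31.png

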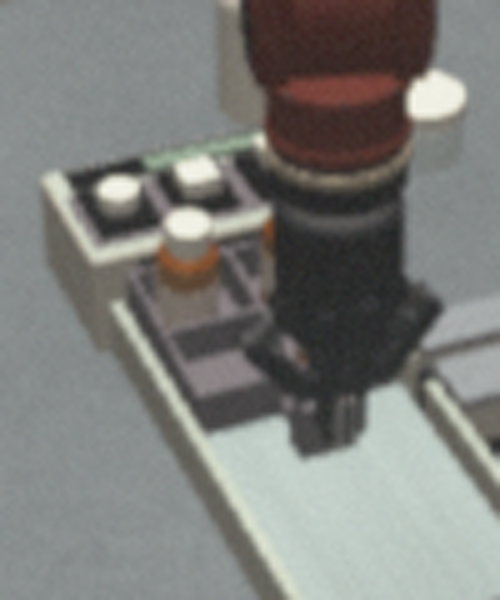

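View pics/t31.png

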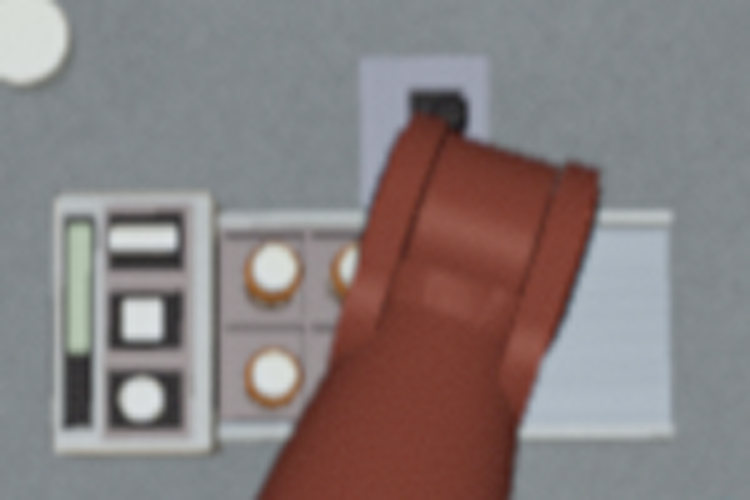

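```bash
python3 -m handwheel '[[0,[-0.004,0,0],[0,0,0]],[0,[-0.01,-0.002,0],[0,1,0]],[0,[-0.02,0,0],[0,0,0]],[0,[-0.02,0,-0.02],[0,0,0]],[0,[0,0,-0.04],[0,0,0]],[0,[0,0,-0.04],[0,0,0]],[0,[0,0,-0.04],[0,0,0]],[0,[0,0,0],[0,0,0]]]'
python3 -c "
from h import *
togo(r2w([-.037,-.143,.18]))
s=grab('side','32');crop(s,200,120,330,240,5,'s32');t=grab('top','32');crop(t,165,130,315,230,5,'t32')"
```

```text
time_s: 35.35
tcp_pos: [0.5358, -0.0849, 0.1823]
eef_rot: [[-0.017, 1.0, 0.005], [1.0, 0.017, 0.016], [0.016, 0.005, -1.0]]
ft_force: [0.7, -0.7, 0.1]
grip_width: -0.0002
t 35.35 tcp [ 0.5358 -0.0849  0.1823] rdr [-0.1063  0.005   0.1823] shift [0.0706 0.1474 0.0042] turn [ 0.2935 -0.9257 -0.522 ] F [ 0.7273 -0.6724  0.0972] w -0.0002
```

View pics/s32.png

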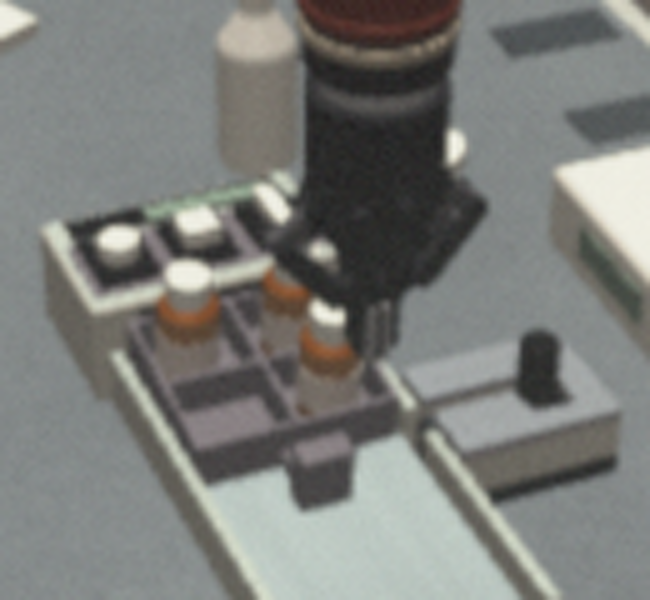

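View pics/t32.png

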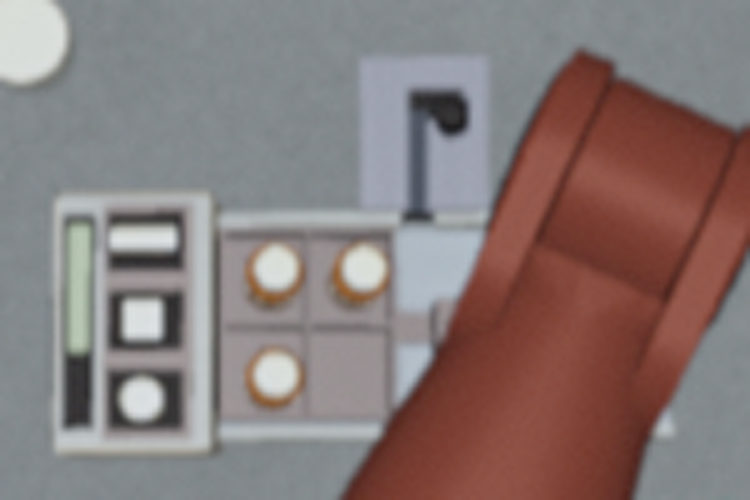

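```bash
python3 -c "
from h import *
t=dict(np.load('top_32.npz'))
# rear top edge: z ~ 40-61.5*sin7+17.5*cos7=49.9 ; front top z~64.8 x=68+61.5-2
for x,y,z in[(394,240,.050),(394,310,.050),(220,330,.065),(415,217,.036)]: print(w2r(ray(t,165+(x-2)/5,130+(y-2)/5,z)))
"
```

```text
[ 0.0081 -0.059   0.05  ]
[ 0.0082 -0.0093  0.05  ]
[0.1289 0.006  0.065 ]
[-0.0065 -0.0775  0.036 ]
```

```bash
python3 -m handwheel '[[0.7,[0.014,0.03,0],[0.3,-0.9,-0.5]],[0.7,[0.014,0.03,0],[0,0,0]],[0.7,[0.014,0.03,0],[0,0,0]],[0.7,[0.014,0.03,0],[0,0,0]],[0.7,[0.012,0.025,0],[0,0,0]],[0.7,[0,0,0],[0,0,0]],[0.7,[0,0,0],[0,0,0]]]'
python3 -c "
from h import *
togo(r2w([-.037,-.143,.12]))"
```

```text
time_s: 36.15
tcp_pos: [0.6755, -0.0078, 0.1603]
eef_rot: [[-0.026, 0.999, -0.026], [1.0, 0.026, 0.014], [0.014, -0.026, -1.0]]
ft_force: [-0.6, 0.6, -0.9]
grip_width: 0.06
t 36.15 tcp [ 0.6755 -0.0078  0.1603] rdr [-0.0329 -0.1367  0.1603] shift [-0.0047  0.0074  0.04  ] turn [-1.4658 -0.8138 -0.0142] F [-0.5629  0.5872 -0.8659] w 0.06
```

```bash
python3 -m handwheel '[[0.7,[-0.004,0.007,0.02],[-1.4,-0.8,0]],[0.7,[0,0,0.02],[0,0,0]],[0.7,[0,0,0],[0,0,0]],[0.7,[0,0,0],[0,0,0]]]'
python3 -c "
from h import *
togo(r2w([-.037,-.143,.066]))"
```

```text
time_s: 36.55
tcp_pos: [0.6783, -0.0124, 0.1164]
eef_rot: [[-0.025, 1.0, -0.005], [1.0, 0.025, 0.002], [0.002, -0.005, -1.0]]
ft_force: [-0.3, -0.1, 0.4]
grip_width: 0.0596
t 36.55 tcp [ 0.6783 -0.0124  0.1164] rdr [-0.0376 -0.1393  0.1164] shift [0.0004 0.0039 0.0504] turn [-0.307  -0.1364 -0.0703] F [-0.3113 -0.1089  0.391 ] w 0.0596
```

```bash
python3 -m handwheel '[[0.7,[0,0.004,0.02],[-0.3,0,0]],[0.7,[0,0,0.015],[0,0,0]],[0.7,[0,0,0.012],[0,0,0]],[0.7,[0,0,0],[0,0,0]],[0.7,[0,0,0],[0,0,0]]]'
python3 -c "
from h import *
togo(r2w([-.037,-.143,.066]))
s=grab('side','33');crop(s,240,120,340,220,6,'s33')"
```

```text
time_s: 37.05
tcp_pos: [0.6824, -0.0135, 0.0717]
eef_rot: [[-0.024, 1.0, 0.003], [1.0, 0.024, 0.002], [0.002, 0.003, -1.0]]
ft_force: [0.3, 0.2, 0.1]
grip_width: 0.0597
t 37.05 tcp [ 0.6824 -0.0135  0.0717] rdr [-0.0387 -0.1435  0.0717] shift [ 0.0017 -0.0005  0.0057] turn [ 0.1767 -0.1183 -0.1361] F [0.3238 0.2234 0.0706] w 0.0597
```

View pics/s33.png

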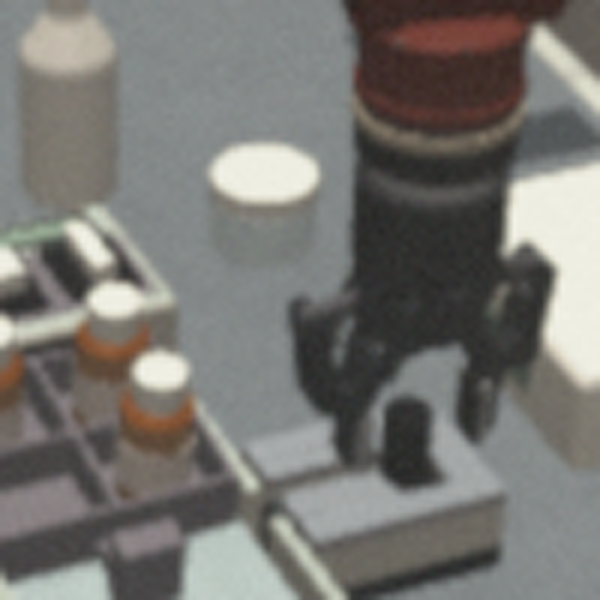

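Knob stands between the fingers (around 405,440). Lower, grip and draw out.

```bash
python3 -m handwheel '[[0.7,[0.001,0,0.004],[0,0,0]],[0.7,[0,0,0],[0,0,0]],[0,[0,0,0],[0,0,0]],[0,[0,0,0],[0,0,0]],[0,[0,0,0],[0,0,0]],[0,[0,0,0],[0,0,0]],[0,[0,0,0],[0,0,0]]]' 60
python3 -c "
from h import *
togo(r2w([-.037,-.1562,.067]))"
```

```text
time_s: 37.8
tcp_pos: [0.682, -0.0122, 0.0698]
eef_rot: [[-0.024, 1.0, 0.003], [1.0, 0.024, 0.002], [0.002, 0.003, -1.0]]
ft_force: [0.6, -0.4, -1.0]
grip_width: 0.0246
t 37.8 tcp [ 0.682  -0.0122  0.0698] rdr [-0.0374 -0.1431  0.0698] shift [0.0004 0.0131 0.0029] turn [ 0.1483 -0.0949 -0.1131] F [ 0.5666 -0.4032 -1.0313] w 0.0246
```

```bash
python3 -m handwheel '[[0,[0,0.005,0],[0,0,0]],[0,[0,0.005,0],[0,0,0]],[0,[0,0.004,0],[0,0,0]],[0,[0,0.003,0],[0,0,0]],[0,[0,0,0],[0,0,0]]]'
python3 -c "
from h import *
togo(r2w([-.037,-.1562,.067]))"
```

```text
time_s: 38.3
tcp_pos: [0.695, -0.0108, 0.0698]
eef_rot: [[-0.024, 1.0, -0.008], [1.0, 0.024, 0.003], [0.003, -0.008, -1.0]]
ft_force: [-8.0, 0.6, 4.2]
grip_width: 0.0242
t 38.3 tcp [ 0.695  -0.0108  0.0698] rdr [-0.0364 -0.1561  0.0698] shift [-0.0006  0.0001  0.0027] turn [-0.4555 -0.169  -0.0964] F [-7.9771  0.5724  4.228 ] w 0.0242
```

```bash
python3 -m handwheel '[[0,[0.008,0.001,0],[-0.4,0,0]],[0,[0.008,0.001,0],[0,0,0]],[0,[0.008,0.001,0],[0,0,0]],[0,[0.003,0.001,0],[0,0,0]],[0,[0,0,0],[0,0,0]]]'
python3 -c "
from h import *
togo(r2w([-.012,-.1562,.067]))"
```

```text
time_s: 38.8
tcp_pos: [0.6944, 0.0125, 0.0698]
eef_rot: [[-0.021, 1.0, -0.011], [1.0, 0.021, -0.006], [-0.005, -0.011, -1.0]]
ft_force: [-6.7, 0.1, 2.7]
grip_width: 0.0242
t 38.8 tcp [0.6944 0.0125 0.0698] rdr [-0.0131 -0.1561  0.0698] shift [0.0011 0.0001 0.0028] turn [-0.6541  0.3017 -0.2898] F [-6.7105  0.0724  2.7432] w 0.0242
```

```bash
python3 -m handwheel '[[0,[0.003,0,0],[-0.6,0,-0.3]],[0,[0.001,-0.005,0],[0,0,0]],[0,[0.001,-0.008,0],[0,0,0]],[0,[0.0,-0.008,0],[0,0,0]],[0,[0,0,0],[0,0,0]]]'
python3 -c "
from h import *
togo(r2w([-.012,-.1052,.067]))"
```

```text
time_s: 39.3
tcp_pos: [0.67, 0.0117, 0.0699]
eef_rot: [[-0.022, 1.0, -0.008], [1.0, 0.022, -0.013], [-0.013, -0.008, -1.0]]
ft_force: [-5.4, 0.4, 2.4]
grip_width: 0.0243
t 39.3 tcp [0.67   0.0117 0.0699] rdr [-0.0132 -0.1317  0.0699] shift [ 0.0011 -0.0265  0.0031] turn [-0.4666  0.7573 -0.2218] F [-5.3842  0.4299  2.4028] w 0.0243
```

It's past the notch in the straight leg (travel ~27 mm, below 38). Let it in to the end.

```bash
python3 -m handwheel '[[0,[0,-0.008,0],[-0.4,0.7,0]],[0,[0,-0.008,0],[0,0,0]],[0,[0,-0.008,0],[0,0,0]],[0,[0,-0.004,0],[0,0,0]],[0,[0,-0.002,0],[0,0,0]],[0,[0,0,0],[0,0,0]]]'
python3 -c "
from h import *
togo(r2w([-.012,-.1052,.067]))"
```

```text
time_s: 39.9
tcp_pos: [0.6435, 0.0109, 0.0699]
eef_rot: [[-0.022, 1.0, 0.01], [1.0, 0.022, -0.001], [-0.001, 0.01, -1.0]]
ft_force: [-2.7, 0.1, -0.1]
grip_width: 0.0246
t 39.9 tcp [0.6435 0.0109 0.0699] rdr [-0.0134 -0.1052  0.0699] shift [ 0.0014 -0.      0.0029] turn [ 0.5706  0.07   -0.2302] F [-2.6607  0.1059 -0.06  ] w 0.0246
```

Open and rise; then look.

```bash
python3 -m handwheel '[[0.5,[0,0,0],[0,0,0]],[0.7,[0,0,0],[0,0,0]],[0.7,[0,0,0],[0,0,0]],[0.7,[0,0,-0.03],[0.5,0,0]],[0.7,[0,0,-0.04],[0,0,0]],[0.7,[0,0,-0.04],[0,0,0]],[0.7,[0,0,-0.02],[0,0,0]],[0.7,[0,0,0],[0,0,0]]]'
python3 -m handwheel '[[0,[0.0,0.03,-0.01],[0,0,0]],[0,[0.0,0.03,0],[0,0,0]],[0,[0,0,0],[0,0,0]],[0,[0,0,0],[0,0,0]]]'
python3 -c "
from h import *
togo(r2w([.18,.055,.14]))
s=grab('side','34');crop(s,200,120,330,240,5,'s34');t=grab('top','34');crop(t,165,130,315,230,5,'t34')"
```

```text
time_s: 40.7
tcp_pos: [0.6421, 0.0114, 0.204]
eef_rot: [[-0.022, 1.0, -0.001], [1.0, 0.022, -0.001], [-0.001, -0.001, -1.0]]
ft_force: [-0.2, -0.7, -0.4]
grip_width: 0.0595
time_s: 41.1
tcp_pos: [0.7007, 0.0133, 0.2068]
eef_rot: [[-0.022, 1.0, -0.01], [1.0, 0.022, 0.0], [0.0, -0.01, -1.0]]
ft_force: [0.2, -0.4, 0.9]
grip_width: 0.0016
t 41.1 tcp [0.7007 0.0133 0.2068] rdr [-0.0124 -0.1625  0.2068] shift [ 0.1915 -0.2175  0.069 ] turn [-0.5882 -0.0144 -0.2233] F [ 0.1758 -0.4227  0.9497] w 0.0016
```

View pics/s34.png

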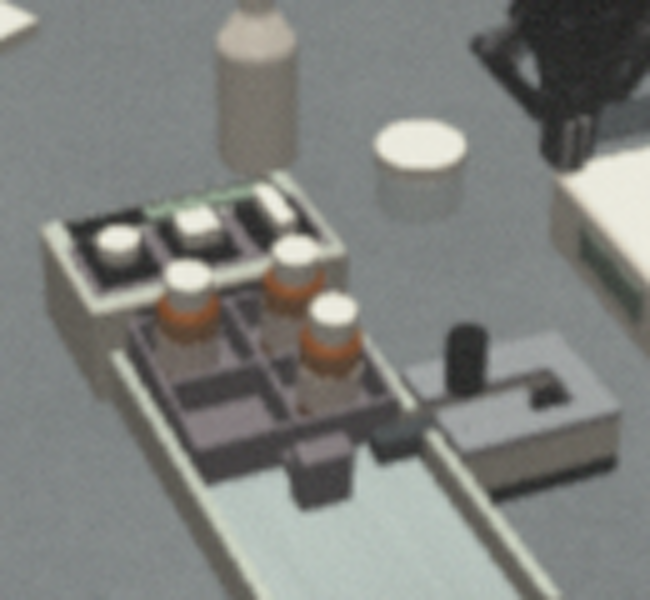

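View pics/t34.png

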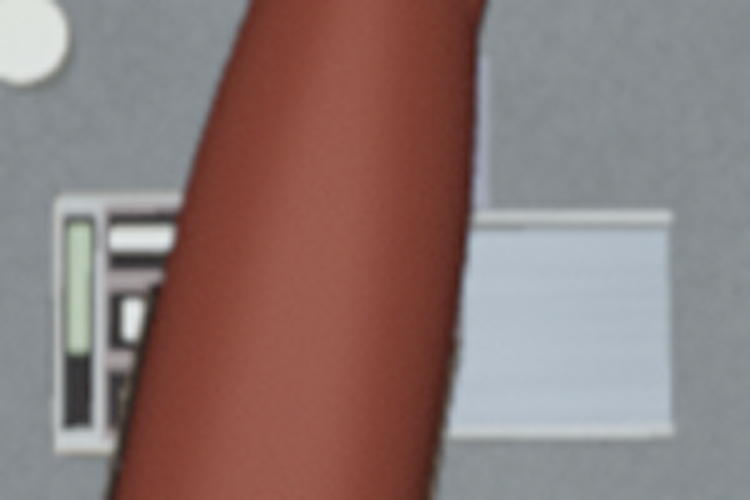

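```bash
python3 -c "
from h import *
for p in[(.479,.1965,.095),(.533,.198,.095),(.5878,.2007,.095)]: print(w2r(p))
togo([.479,.1965,.13])"
python3 -m handwheel '[[0,[0.031,-0.0362,0],[0,0,0]],[0,[0.031,-0.0362,0],[0,0,0]],[0,[0.031,-0.0362,0],[0,0,0]],[0,[0.031,-0.0362,0],[0,0,0]],[0,[0.031,-0.0362,0],[0,0,0]],[0,[0.028,-0.032,0],[0,0,0]],[0,[0,0,0],[0,0,0]],[0,[0,0,0],[0,0,0]]]'
python3 -c "
from h import *
togo([.479,.1965,.12])"
```

```text
[0.1765 0.0544 0.095 ]
[0.1766 0.0004 0.095 ]
[ 0.1778 -0.0544  0.095 ]
t 41.2 tcp [0.7    0.0134 0.2068] rdr [-0.0123 -0.1618  0.2068] shift [ 0.1879 -0.2161  0.0792] turn [-0.609  -0.0197 -0.23  ] F [-0.323  -0.038   0.2259] w 0.0001
time_s: 42.0
tcp_pos: [0.4695, 0.1959, 0.2055]
eef_rot: [[-0.02, 1.0, -0.01], [1.0, 0.02, 0.001], [0.002, -0.01, -1.0]]
ft_force: [0.0, -0.6, 0.4]
grip_width: 0.0
t 42.0 tcp [0.4695 0.1959 0.2055] rdr [0.1761 0.064  0.2055] shift [0.0003 0.0104 0.0854] turn [-0.5975 -0.0922 -0.3547] F [ 0.0365 -0.6054  0.393 ] w 0.0
```

```bash
python3 -m handwheel '[[0,[0,0.01,0.03],[-0.6,0,-0.3]],[0,[0,0,0.03],[0,0,0]],[0,[0,0,0.012],[0,0,0]],[0,[0,0,0],[0,0,0]],[0,[0,0,0],[0,0,0]]]'
python3 -c "
from h import *
togo(r2w([.1768,.0548,.095]))
s=grab('side','35');crop(s,190,90,300,220,5,'s35')"
```

```text
time_s: 42.5
tcp_pos: [0.4819, 0.1936, 0.1338]
eef_rot: [[-0.022, 1.0, 0.006], [1.0, 0.022, 0.002], [0.002, 0.006, -1.0]]
ft_force: [0.2, -0.0, 0.6]
grip_width: -0.0
t 42.5 tcp [0.4819 0.1936 0.1338] rdr [0.1735 0.0516 0.1338] shift [ 0.0032 -0.0034  0.0388] turn [ 0.3375 -0.0872 -0.2252] F [ 0.1709 -0.0163  0.5897] w -0.0
```

View pics/s35.png

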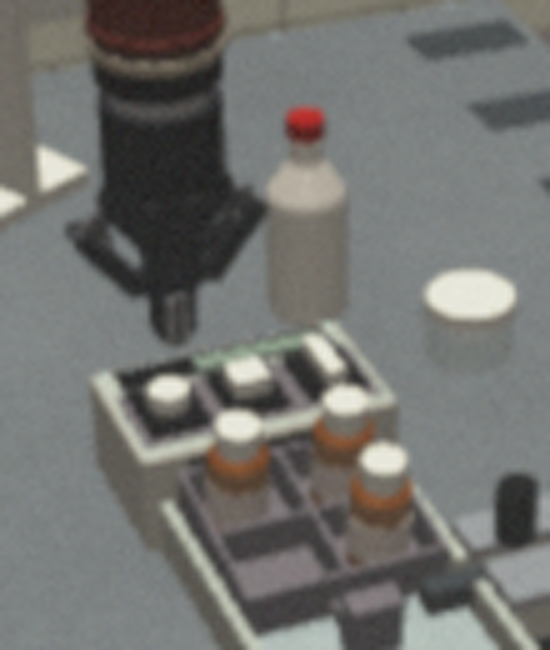

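```bash
python3 -m handwheel '[[0,[0.003,-0.003,0.012],[0.3,0,-0.2]],[0,[0,0,0.012],[0,0,0]],[0,[0,0,0.005],[0,0,0]],[0,[0,0,0],[0,0,0]],[0,[0,0,0],[0,0,0]]]'
python3 -c "
from h import *
togo(r2w([.1768,.0548,.089]))
s=grab('side','36');crop(s,190,90,300,220,5,'s36')"
```

```text
time_s: 43.05
tcp_pos: [0.4803, 0.1969, 0.1048]
eef_rot: [[-0.026, 1.0, 0.004], [1.0, 0.026, 0.002], [0.002, 0.004, -1.0]]
ft_force: [0.0, -1.1, 0.3]
grip_width: 0.0001
t 43.05 tcp [0.4803 0.1969 0.1048] rdr [0.1769 0.0531 0.1048] shift [-0.0001 -0.0017  0.0158] turn [ 0.2102 -0.1081 -0.0185] F [ 0.032  -1.1299  0.3094] w 0.0001
```

View pics/s36.png

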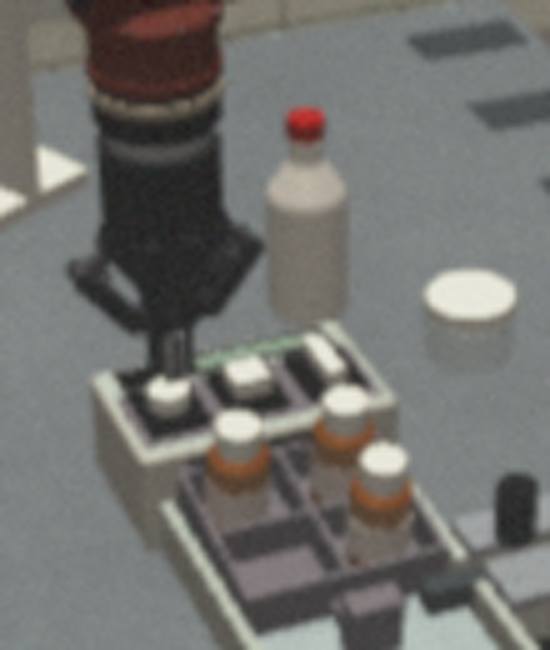

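Aligned over the round key (170,385). Press.

```bash
python3 -m handwheel '[[0,[0,-0.001,0.006],[0,0,0]],[0,[0,0,0.004],[0,0,0]],[0,[0,0,0.004],[0,0,0]],[0,[0,0,0.003],[0,0,0]],[0,[0,0,0.003],[0,0,0]]]'
python3 -c "
from h import *
togo(r2w([.1768,.0548,.089]))"
```

```text
time_s: 43.6
tcp_pos: [0.4805, 0.1971, 0.0882]
eef_rot: [[-0.026, 1.0, 0.008], [1.0, 0.026, 0.002], [0.002, 0.008, -1.0]]
ft_force: [-18.1, -4.2, 43.1]
grip_width: 0.0003
t 43.6 tcp [0.4805 0.1971 0.0882] rdr [0.1771 0.0529 0.0882] shift [-0.0003 -0.0019 -0.0008] turn [ 0.4337 -0.1058 -0.0023] F [-18.1132  -4.1827  43.0503] w 0.0003
```

```bash
python3 -m handwheel '[[0,[0,0,-0.006],[0,0,0]],[0,[0,0,-0.012],[0,0,0]],[0,[0,0,-0.015],[0,0,0]],[0,[0,0,0],[0,0,0]],[0,[0,0,0],[0,0,0]]]'
python3 -c "
from h import *
togo(r2w([.1768,0,.12]))
s=grab('side','37');crop(s,190,90,300,220,5,'s37')"
```

```text
time_s: 44.1
tcp_pos: [0.4809, 0.1971, 0.1246]
eef_rot: [[-0.026, 1.0, 0.009], [1.0, 0.026, 0.002], [0.002, 0.01, -1.0]]
ft_force: [-0.1, 0.2, -0.1]
grip_width: -0.0003
t 44.1 tcp [0.4809 0.1971 0.1246] rdr [0.1771 0.0525 0.1246] shift [-0.0003  0.0525  0.0051] turn [ 0.5466 -0.1121  0.0019] F [-0.0739  0.1998 -0.1424] w -0.0003
```

View pics/s37.png

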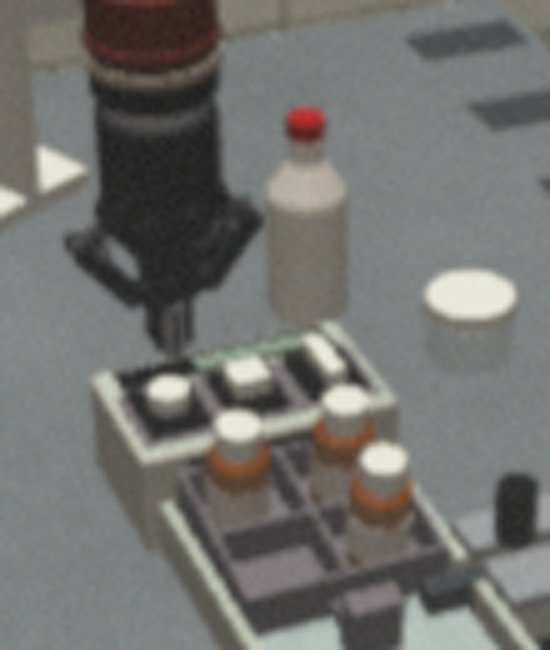

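```bash
python3 -m handwheel '[[0,[0,0.018,0],[0.5,0,0]],[0,[0,0.018,0],[0,0,0]],[0,[0,0.014,0],[0,0,0]],[0,[0,0,0],[0,0,0]],[0,[0,0,0],[0,0,0]]]'
python3 -c "
from h import *
togo(r2w([.1768,0,.102]))"
```

```text
time_s: 44.65
tcp_pos: [0.5307, 0.1984, 0.1215]
eef_rot: [[-0.026, 1.0, -0.004], [1.0, 0.026, 0.002], [0.002, -0.004, -1.0]]
ft_force: [-0.6, 0.2, -1.0]
grip_width: 0.0
t 44.65 tcp [0.5307 0.1984 0.1215] rdr [0.177  0.0027 0.1215] shift [-0.0003  0.0028  0.0195] turn [-0.2139 -0.0927  0.0172] F [-0.6473  0.2281 -0.9716] w 0.0
```

```bash
python3 -m handwheel '[[0,[0,0.002,0.01],[-0.2,0,0]],[0,[0,0,0.008],[0,0,0]],[0,[0,0,0],[0,0,0]],[0,[0,0,0],[0,0,0]]]'
python3 -c "
from h import *
togo(r2w([.1768,0,.089]))"
```

```text
time_s: 45.05
tcp_pos: [0.5303, 0.1986, 0.1007]
eef_rot: [[-0.027, 1.0, -0.002], [1.0, 0.027, 0.001], [0.001, -0.002, -1.0]]
ft_force: [0.1, 0.1, 0.1]
grip_width: -0.0001
t 45.05 tcp [0.5303 0.1986 0.1007] rdr [0.1772 0.0031 0.1007] shift [-0.0005  0.0031  0.0116] turn [-0.1335 -0.0804  0.0501] F [0.0821 0.0653 0.0755] w -0.0001
```

```bash
python3 -m handwheel '[[0,[0,0.003,0.004],[0,0,0]],[0,[0,0,0.003],[0,0,0]],[0,[0,0,0.002],[0,0,0]],[0,[0,0,0.001],[0,0,0]]]'
python3 -m handwheel '[[0,[0,0,0.001],[0,0,0]],[0,[0,0,0.001],[0,0,0]]]'
```

```text
time_s: 45.45
tcp_pos: [0.5338, 0.1987, 0.091]
eef_rot: [[-0.027, 1.0, -0.001], [1.0, 0.027, 0.001], [0.001, -0.001, -1.0]]
ft_force: [-1.5, -0.3, 3.4]
grip_width: 0.0001
time_s: 45.65
tcp_pos: [0.5338, 0.1988, 0.0894]
eef_rot: [[-0.027, 1.0, -0.001], [1.0, 0.027, 0.001], [0.001, -0.001, -1.0]]
ft_force: [-1.9, -1.5, 4.3]
grip_width: -0.0005
```

```bash
python3 -m handwheel '[[0,[0,0,0.001],[0,0,0]],[0,[0,0,0.001],[0,0,0]]]'
```

```text
time_s: 45.85
tcp_pos: [0.5339, 0.1988, 0.0889]
eef_rot: [[-0.027, 1.0, -0.0], [1.0, 0.027, 0.001], [0.001, -0.0, -1.0]]
ft_force: [-7.1, -1.2, 14.0]
grip_width: 0.0002
```

Bottomed (14 N). Release and go over to the bar.

```bash
python3 -m handwheel '[[0,[0,0,-0.006],[0,0,0]],[0,[0,0,-0.012],[0,0,0]],[0,[0,0,-0.015],[0,0,0]],[0,[0,0,0],[0,0,0]],[0,[0,0.018,0],[0,0,0]],[0,[0,0.018,0],[0,0,0]],[0,[0,0.018,0],[0,0,0]],[0,[0,0,0],[0,0,0]],[0,[0,0,0],[0,0,0]]]'
python3 -c "
from h import *
togo(r2w([.1768,-.0546,.102]))
s=grab('side','38');crop(s,190,90,300,220,5,'s38')"
```

```text
time_s: 46.75
tcp_pos: [0.5903, 0.2006, 0.1253]
eef_rot: [[-0.027, 1.0, 0.002], [1.0, 0.027, 0.002], [0.002, 0.002, -1.0]]
ft_force: [-0.2, 0.2, -0.5]
grip_width: -0.0001
t 46.75 tcp [0.5903 0.2006 0.1253] rdr [ 0.1777 -0.0569  0.1253] shift [-0.0009 -0.0024  0.0233] turn [ 0.1263 -0.106   0.08  ] F [-0.1773  0.183  -0.4682] w -0.0001
```

View pics/s38.png

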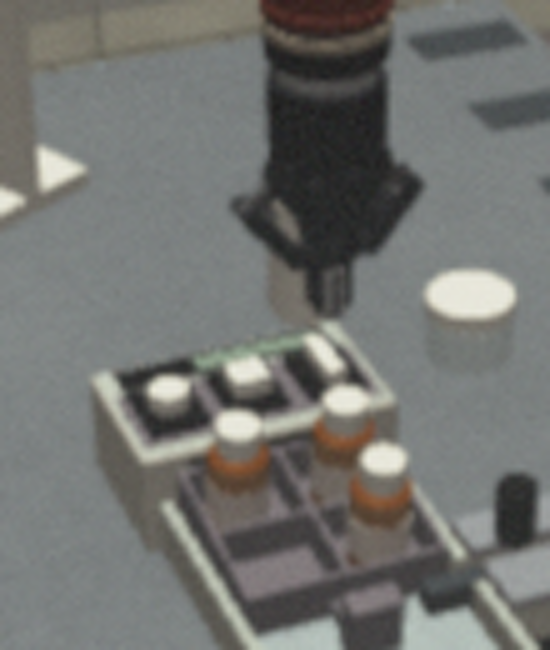

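```bash
python3 -m handwheel '[[0,[-0.001,-0.002,0.012],[0,0,0]],[0,[0,0,0.008],[0,0,0]],[0,[0,0,0],[0,0,0]],[0,[0,0,0],[0,0,0]]]'
python3 -c "
from h import *
togo(r2w([.1768,-.0546,.089]))"
```

```text
time_s: 47.2
tcp_pos: [0.5858, 0.1997, 0.1028]
eef_rot: [[-0.028, 1.0, 0.001], [1.0, 0.028, 0.002], [0.002, 0.001, -1.0]]
ft_force: [0.4, 0.2, -0.1]
grip_width: 0.0
t 47.2 tcp [0.5858 0.1997 0.1028] rdr [ 0.1769 -0.0524  0.1028] shift [-0.0001  0.0022  0.0138] turn [ 0.0329 -0.095   0.1201] F [ 0.3998  0.2132 -0.054 ] w 0.0
```

```bash
python3 -m handwheel '[[0,[0,0.002,0.005],[0,0,0]],[0,[0,0,0.004],[0,0,0]],[0,[0,0,0.002],[0,0,0]],[0,[0,0,0.001],[0,0,0]]]'
python3 -m handwheel '[[0,[0,0,0.001],[0,0,0]],[0,[0,0,0.001],[0,0,0]]]'
```

```text
time_s: 47.6
tcp_pos: [0.5882, 0.1998, 0.0909]
eef_rot: [[-0.028, 1.0, 0.002], [1.0, 0.028, 0.002], [0.002, 0.002, -1.0]]
ft_force: [-1.6, -0.7, 3.9]
grip_width: -0.0005
time_s: 47.8
tcp_pos: [0.5882, 0.1998, 0.0894]
eef_rot: [[-0.028, 1.0, 0.002], [1.0, 0.028, 0.002], [0.002, 0.002, -1.0]]
ft_force: [-2.9, -0.9, 5.5]
grip_width: -0.0002
```

```bash
python3 -m handwheel '[[0,[0,0,0.001],[0,0,0]],[0,[0,0,0.001],[0,0,0]]]'
python3 -m handwheel '[[0,[0,0,-0.006],[0,0,0]],[0,[0,0,-0.012],[0,0,0]],[0,[0,0,-0.04],[0,0,0]],[0,[0.0,0,-0.04],[0,0,0]],[0,[0,0,-0.02],[0,0,0]],[0,[0.03,0.02,0],[0,0,0]],[0,[0.04,0.02,0],[0,0,0]],[0,[0,0,0],[0,0,0]],[0,[0,0,0],[0,0,0]],[0,[0,0,0],[0,0,0]]]'
python3 -c "
from h import *
s=grab('side','39');crop(s,190,110,320,240,5,'s39');t=grab('top','39')"
```

```text
time_s: 48.0
tcp_pos: [0.5883, 0.1998, 0.0889]
eef_rot: [[-0.028, 1.0, 0.003], [1.0, 0.028, 0.001], [0.001, 0.003, -1.0]]
ft_force: [-6.3, -0.9, 12.0]
grip_width: 0.0002
time_s: 49.0
tcp_pos: [0.6278, 0.2724, 0.2147]
eef_rot: [[-0.027, 1.0, 0.005], [1.0, 0.027, 0.002], [0.002, 0.005, -1.0]]
ft_force: [0.1, -0.0, -0.1]
grip_width: 0.0003
```

View pics/s39.png

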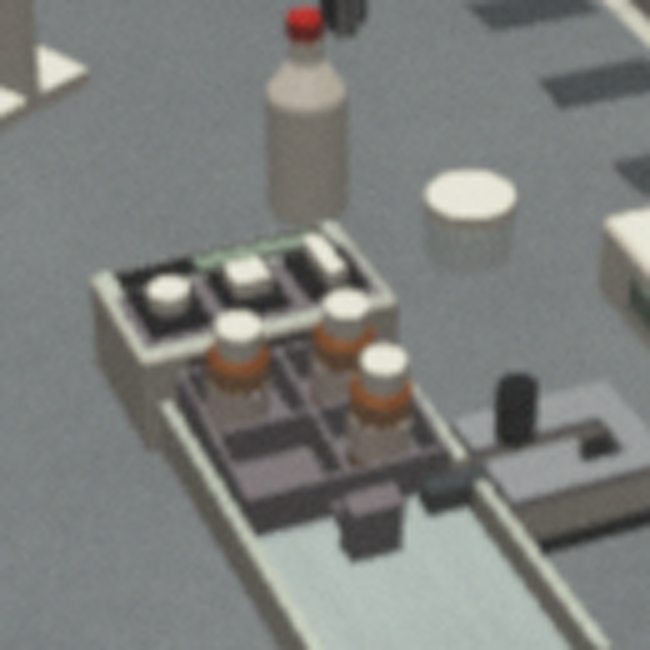

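View pics/top_39.png

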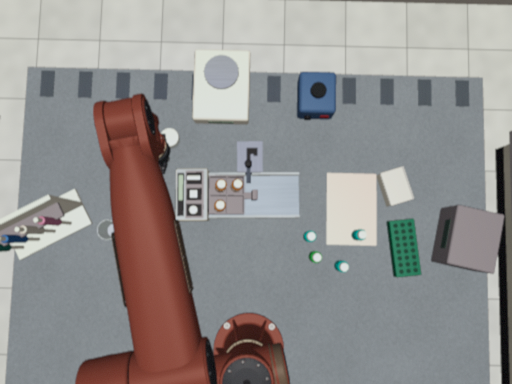

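View pics/side_39.png

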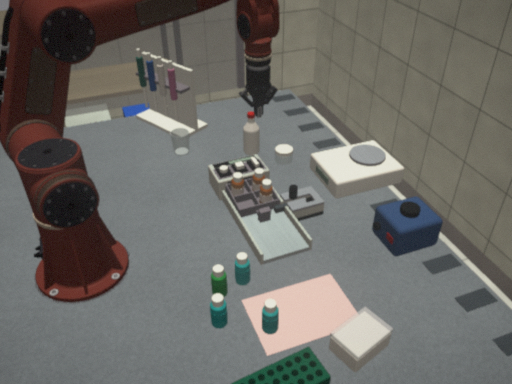

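```bash
python3 -c "
from rig import *
print(finish_job())"
```

```text
the job is handed in; nothing more can be done
None
```

I completed the whole sequence and handed the job in at about 49 s of robot time; no verdict was reported.

- **Plunger:** I drew it back and parked the knob in the holding notch.
- **Bottles:** The three amber bottles on the bench, the only ones in the pictures, each stand in their own bay of the carrier.
- **Carrier:** I pushed it up to the hard stop, where the push force rose to 26 N. It stayed there when I backed off.
- **Release:** I then took the knob out of the notch and let the plunger all the way in.
- **Keys:** I pressed round, square, then bar. Each was pressed to the bottom and let up before the next.

**Last pictures:** All three bottles are upright in their bays and the carrier is at the stop. The nose is closed behind it with the knob at the inner end of the slot. All three keys are up, the other items look unmoved, and the arm is clear.

**Not as clean as intended:**
- The round key was pressed harder than planned. The fingers read about 43 N upward for one row; the square and bar keys were then pressed with 12 to 14 N.
- While I set the third bottle down, the gripper appeared to nudge its neighbour by about a millimetre. It stayed upright in its bay.
- The two cameras disagreed by 2 to 4 mm, so I averaged them.

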